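# Work the jammed wedge out of the tilted tube-rack cradle

## Task

The wooden wedge that clamps the red tube rack in its tilted cradle is stuck tight. Work it loose by rocking its handle well over sideways, first to the left and then to the right as seen from the robot's side, easing it out a little at each swing and never so hard that the cradle lifts off its base; then lower the wedge point down into the empty white caddy and let go of it there gently. Leave everything else where it stands.

Things in the scene. Friction and masses are not known exactly. Their poses are not given: they have to be found in the camera images.
- wedge: Pale wooden wedge, 128 mm long, 0.12 kg, handle up. Origin: middle of its pointed lower end; z along its length to the handle, y along its width, x across its thickness, away from the robot. Blade z 0 to 76 mm, 44 mm wide; flat face at x = +9 mm, tapered face x = -1 mm at z = 0 to -15 mm at z = 70. At the start parallel to slot, 3 mm above the bed, within 4 mm of the middle in y.
- wedge_top (a point): Middle of the top end of the wedge's handle, at x = -3, y = 0, z = 128 mm of the wedge. The handle reaches from here 52 mm down; it is 30 mm wide in y and 24 mm thick in x. Grip it across the 30 mm width, about 25 mm below this point; both sides are free there.
- slot (a point): Middle of the wedge slot, on the cradle's bed (170 by 170 mm). The bed tilts: z is its normal, leaning 25 degrees from vertical towards the robot's side, along which the wedge is drawn out; y is sideways, left seen from the robot, along which it is rocked; x is up the slope to the rack. Behind: red rack 50 mm high, tubes to 91 mm, from x = 28 mm on. Near fence 34 mm high.
- pads (a point): Centre of the two pads that squeeze the wedge, 26 mm above slot, same axes; each is 24 mm wide and 26 mm high. The far pad is fixed (face at x = +9 mm), the near one sprung: about 26 N at the start, falling to none when the wedge is 16 mm out. The wedge can be rocked 12 degrees either way about this point.
- base: Grey base plate of the cradle, fixed, 240 by 200 by 20 mm. Origin on the bench under slot, same yaw. The cradle (1.4 kg with its rack) can only slide up two slanted pins, along slot z, held down by its weight alone: a straight pull lifts it and the wedge stays stuck. Rocking 10 degrees each way, drawn out 1.5 mm in each swing across, more as it loosens, does not.
- caddy: Empty open white plastic caddy, fixed on a rubber foot 90 by 110 mm. Origin at the centre of its underside, z up. Outside 74 (x) by 94 (y) mm and 85 mm high, walls and floor 5 mm, so the inside is 64 (x) by 84 (y) mm. The wedge goes in point down and may stand leaning inside.
- bottle: Amber bottle, 66 mm in diameter, 150 mm high, bystander. Origin at the centre of its underside.
- tipbox: Low grey box with clear lid, 76 (x) by 110 (y) by 63 mm high, bystander. Origin at the centre of its underside.
- smallrack: Small white rack with eight tubes, 60 (x) by 100 (y) mm and 98 mm high, bystander. Origin at the centre of its underside.
There are look-alikes about, which are no part of the job. Leave any yellow look-alike of the caddy alone.

How it is judged:
By the outcome, as a careful person would: the job done as asked, in the order asked, and still so for the second after the job is handed in, with the robot touching nothing.
It also fails if it takes over 72 s, if anything falls off the work surface, if the arm or the gripper's body presses on something with over 40 N, if the wrist force passes 120 N, or if a joint passes its speed limit or range.

## Robot

A 7-joint arm with a two-finger parallel gripper is mounted at the origin on the work surface. World frame = base frame: x ahead of the robot, y to its left, z up, the work surface at z = 0. Lengths are in m, angles in rad, forces in N, time in s.
With the tool pointing down it reaches from about 0.4 to 0.85 m from the base axis. Payload 10.4 kg.
Tool frame: the origin (TCP) lies midway between the tips of the shut fingers; the grasp point (between the pads) lies 19 mm behind it; y points along the fingers, x is the direction in which the jaws open and shut, and the axes are right-handed (so a half turn about y gives the same grasp; the last joint's range is limited). The gripper opens to 87 mm and grips with 3 to 60 N. Pads are 19 mm wide; open, the fingers measure 117 mm over their backs; the gripper's body (75 mm by 190 mm) begins 51 mm behind the grasp point.
Start: joints at [-1.323, 0.332, -0.065, 1.46, 0.022, 1.35, -0.088], TCP at [0.167, 0.602, 0.223] pointing down, gripper open.
Joint ranges: [-2.6, 2.6], [-0.5, 2.12], [-1.47, 1.34], [0.16, 2.42], [-1.27, 4.41], [0.06, 2.06], [-2.6, 2.6]. Speed limits (rad/s): [2.22, 2.22, 2.79, 2.79, 3.14, 3.14, 3.14].

## Interface

Orientations are given as a unit quaternion [x, y, z, w].
In Python, from bench import r gives the robot as it stands. The module is installed in compiled form; this text tells all that it offers.
- The arm moves only by the tool arm_command, never from a script. Its argument "deltas" is one flat list of numbers, 6 for each row, row after row: the shift along the tool's x, y, z in m, then the turn, a rotation vector about the tool's x, y, z in degrees. In form: [tx, ty, tz, ax, ay, az, tx, ty, tz, ax, ay, az, ...]. A call has 1 to 8 rows; each row is the pose to reach, as a shift and turn from the pose commanded when the call began, along the tool's axes at that moment; what a row does not reach only later rows make up. A row lasts 1/8 s, in which the tool goes at most 62.5 mm and 10.7 degrees, less where a joint would pass 70% of its speed; a pose out of reach is approached as far as the arm can. A call with a gripper value outside its range is refused whole. "hand" is the opening, from 0 (shut) to 1 (fully open), set as the call begins (left out, the last holds). The fingers move at their own pace and stop on an object; "grip_force" is the grip in N (left out, the last holds). Time passes only in rows, so rows that repeat a pose let the fingers close. It gives the time, the measured TCP pose, the force and the opening at its end, in the units of the state.
- r.read_state(): the state, without advancing time (a new reading comes with each control period).
- r.camera(name): name is "scene" or "side" or "wrist"; returns a dict with "image" (384x512x3 uint8, red, green, blue), "intrinsics" (3x3 intrinsics, pixels), "world_from_camera" (4x4, takes a point from camera to world coordinates); the wrist camera has in their place "hand_eye" (4x4, takes a point from camera to tool coordinates, whose origin is the TCP and whose axes are the tool frame's). Camera axes: x right, y down, z forward; pixel columns grow to the right and rows downward; lengths in m; the calibration is good to about 2 mm. A picture is of the moment at which its call begins: read the wrist's pose just before it. There is no depth.
- r.close_job(): hands the job in, once; it reports no verdict.
Trained networks look in a picture, given as the dict that the camera call returned (one of the last four; its "shot" number tells which), for a name from the list of things; names that differ only in an ending like _2 or _b are one class to them, and where a whole thing is asked for, a point or a joint stands for the part that bears it (a point fixed in the world has none). Each returns a list of dicts, best first, with "conf" (0 to 1); they miss things now and then, are a little off and sometimes report something else, mostly with a low value. They report only what shows in the picture. A call takes as long as a camera call. They do not tell look-alikes from the thing itself.
- r.boxes_of(picture, query): "centre" ([row, column] in pixels, amid what is visible of it).
- r.regions_of(picture, query): "region" (384x512 bool, what is visible of it) and "centre" ([row, column] in pixels, amid what is visible of it).
The state is a dict: "time": time; "joint_positions": joint angles; "joint_vel": joint speeds; "joint_torque": joint torques, N m; "ee_pos": TCP position; "eef_rot": TCP orientation; "ft_force": force on the tool from outside, world axes, zero at the start; "torque": the same for the moment, N m; "width": finger opening in m.
Only numpy, scipy, OpenCV 4.12 (cv2) and the standard library are available. Lean on these libraries where they do the work, as an engineer would, in place of code of your own. Each camera call takes 0.05 s, during which the arm holds its last target.

## Working session

There is one attempt and no reset: what is moved stays moved. The work goes in short steps, Python scripts to look and compute and a tool call to move; the robot and the scene stay as the last step left them, time stands still between calls to the robot, and variables do not carry over. Pictures are saved under pics/ and viewed, and the job is handed in when it is done.

Besides the shell and the picture viewer there is one more tool, called after ">>>" as a command line: name --argument value ..., lists and objects as JSON in quotes. arm_command: Moves the arm, as the interface text tells. Its arguments: {"type":"object","properties":{"deltas":{"type":"array","items":{"type":"number"}},"hand":{"type":"number"},"grip_force":{"type":"number"}},"required":["deltas"]}

```bash
ls; mkdir -p pics
python3 - <<'E'
from bench import r
import cv2,numpy as np
s=r.read_state()
for k,v in s.items(): print(k,np.round(v,4))
for n in ["scene","side","wrist"]:
    c=r.camera(n)
    cv2.imwrite(f"pics/{n}0.png",c["image"][:,:,::-1])
    print(n,c["shot"],np.round(c["intrinsics"],2).tolist(),np.round(c.get("world_from_camera",c.get("hand_eye")),4).tolist())
    np.savez(f"pics/{n}0.npz",**{k:v for k,v in c.items()})
    if n!="wrist":
      for q in ["wedge","caddy","base","bottle","tipbox","smallrack","wedge_top","slot","pads"]:
        try: print(q,[(np.round(b["centre"]).tolist(),round(b["conf"],2)) for b in r.boxes_of(c,q)])
        except Exception as e: print(q,e)
print(r.read_state()["time"])
E
```

```text
pics
time 0.0
joint_positions [-1.3226  0.3329 -0.0647  1.461   0.0216  1.3499 -0.0885]
joint_vel [-0.002   0.0011 -0.0012  0.0014 -0.0005 -0.0007 -0.0007]
joint_torque [ 3.00000e-04 -6.23255e+01  2.45000e-02 -3.89904e+01 -6.14000e-02
  3.98000e-02  1.00000e-04]
ee_pos [0.1671 0.6018 0.2217]
eef_rot [ 0.5633  0.4275 -0.4283 -0.5626]
ft_force [ 0.4853 -0.914  -0.4433]
torque [ 0.0037  0.0253 -0.0061]
width 0.087
scene 1 [[455.32, 0.0, 265.24], [0.0, 455.32, 192.21], [0.0, 0.0, 1.0]] [[-0.8492, 0.3795, -0.3672, 0.9566], [0.5279, 0.6276, -0.5722, 0.7707], [0.0134, -0.6798, -0.7333, 1.0895], [0.0, 0.0, 0.0, 1.0]]
wedge [([204.0, 217.0], 0.65)]
caddy [([146.0, 227.0], 0.84), ([131.0, 274.0], 0.57)]
base [([239.0, 191.0], 0.63)]
bottle [([278.0, 335.0], 0.84)]
tipbox [([305.0, 274.0], 0.67)]
smallrack [([165.0, 176.0], 0.63)]
wedge_top []
slot [([228.0, 192.0], 0.57)]
pads [([227.0, 191.0], 0.67)]
side 2 [[370.17, 0.0, 259.21], [0.0, 370.17, 187.29], [0.0, 0.0, 1.0]] [[0.9916, -0.079, 0.1028, 0.3313], [-0.1296, -0.6128, 0.7795, -0.7902], [0.0014, -0.7863, -0.6179, 0.7854], [0.0, 0.0, 0.0, 1.0]]
wedge [([189.0, 323.0], 0.93)]
caddy [([315.0, 276.0], 0.71)]
base [([217.0, 342.0], 0.66)]
bottle [([157.0, 248.0], 0.82), ([218.0, 344.0], 0.27)]
tipbox [([165.0, 300.0], 0.88)]
smallrack [([304.0, 351.0], 0.56), ([205.0, 350.0], 0.49)]
wedge_top [([190.0, 324.0], 0.53)]
slot [([202.0, 349.0], 0.83)]
pads [([204.0, 352.0], 0.69)]
wrist 3 [[271.07, 0.0, 255.41], [0.0, 271.07, 194.68], [0.0, 0.0, 1.0]] [[1.0, 0.0, 0.0003, 0.0003], [-0.0003, -0.2859, 0.9583, -0.1618], [0.0001, -0.9583, -0.2859, 0.0784], [0.0, 0.0, 0.0, 1.0]]
1.05
```

View pics/scene0.png

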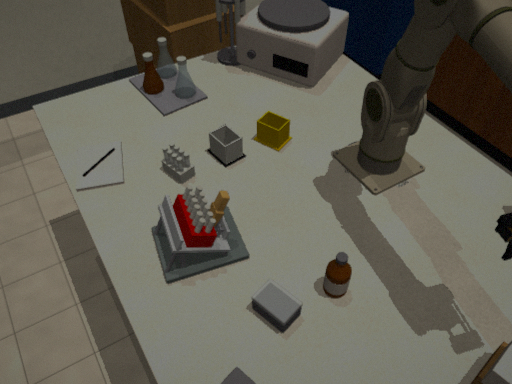

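View pics/side0.png

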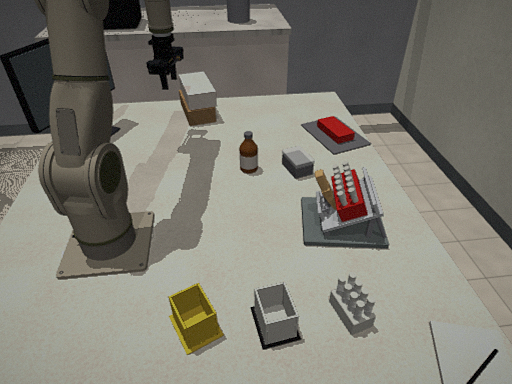

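View pics/wrist0.png

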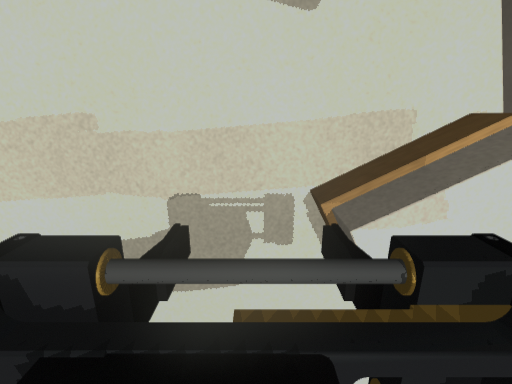

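Run:
```python
import cv2
a=cv2.imread('pics/scene0.png'); b=cv2.imread('pics/side0.png')
cv2.imwrite('pics/z1.png',cv2.resize(a[175:285,140:260],None,fx=5,fy=5,interpolation=cv2.INTER_CUBIC))
cv2.imwrite('pics/z2.png',cv2.resize(b[155:255,295:395],None,fx=6,fy=6,interpolation=cv2.INTER_CUBIC))
x=cv2.resize(a[120:175,195:300],None,fx=5,fy=5,interpolation=cv2.INTER_CUBIC)
y=cv2.resize(b[275:360,235:310],None,fx=4,fy=4,interpolation=cv2.INTER_CUBIC)
cv2.imwrite('pics/z3.png',x);cv2.imwrite('pics/z4.png',y)
```

```text
(no output)
```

View pics/z1.png

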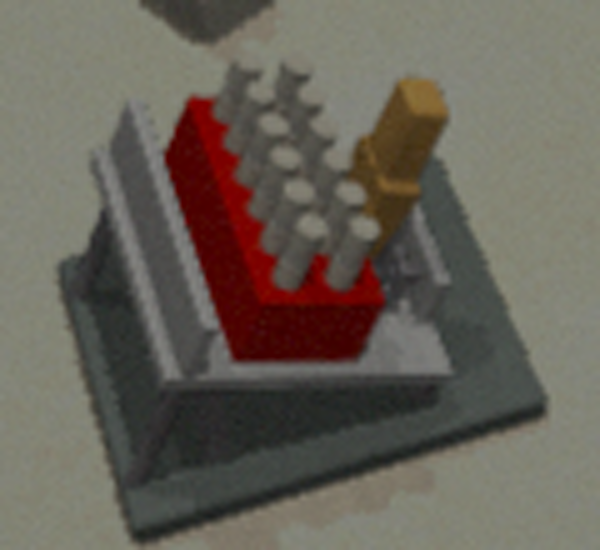

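View pics/z2.png

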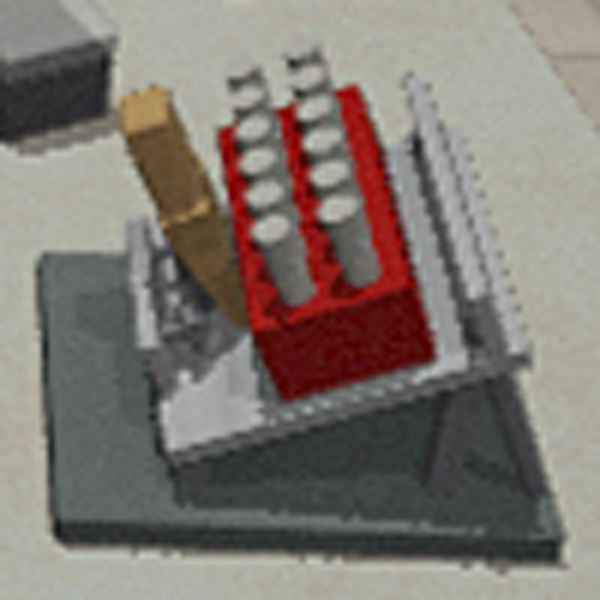

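View pics/z3.png

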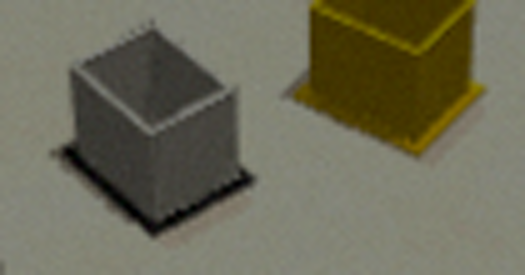

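View pics/z4.png

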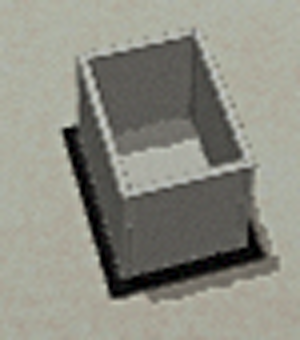

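```bash
cat > h.py <<'E'
import numpy as np,cv2
from scipy.spatial.transform import Rotation as R
from scipy.optimize import least_squares
def ld(n):
    d=np.load(f'pics/{n}.npz'); return d['image'],d['intrinsics'],d['world_from_camera']
def proj(P,K,T):
    P=np.atleast_2d(P); C=(P-T[:3,3])@T[:3,:3]; q=C@K.T; return q[:,:2]/q[:,2:]
c25,s25=np.cos(np.radians(25)),np.sin(np.radians(25))
def slotR(yaw):
    ex=np.array([np.cos(yaw),np.sin(yaw),0]);y=np.array([-np.sin(yaw),np.cos(yaw),0])
    k=np.array([0,0,1.])
    return np.stack([c25*ex+s25*k,y,-s25*ex+c25*k],1)
def base(P,x,y,yaw): return np.atleast_2d(P)@R.from_euler('z',yaw).as_matrix().T+[x,y,0]
def unz(p,f,c0,r0): p=np.array(p,float); return np.stack([c0+(p[:,0]+.5)/f-.5,r0+(p[:,1]+.5)/f-.5],1)
E
python3 - <<'E'
from h import *
I1,K1,T1=ld('scene0');I2,K2,T2=ld('side0')
# crops of handle
a=cv2.resize(I1[183:235,205:240,::-1],None,fx=11,fy=11,interpolation=cv2.INTER_CUBIC)
b=cv2.resize(I2[163:215,310:345,::-1],None,fx=11,fy=11,interpolation=cv2.INTER_CUBIC)
cv2.imwrite('pics/z5.png',np.hstack([a,b]))
E
```

```text
(no output)
```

View pics/z5.png

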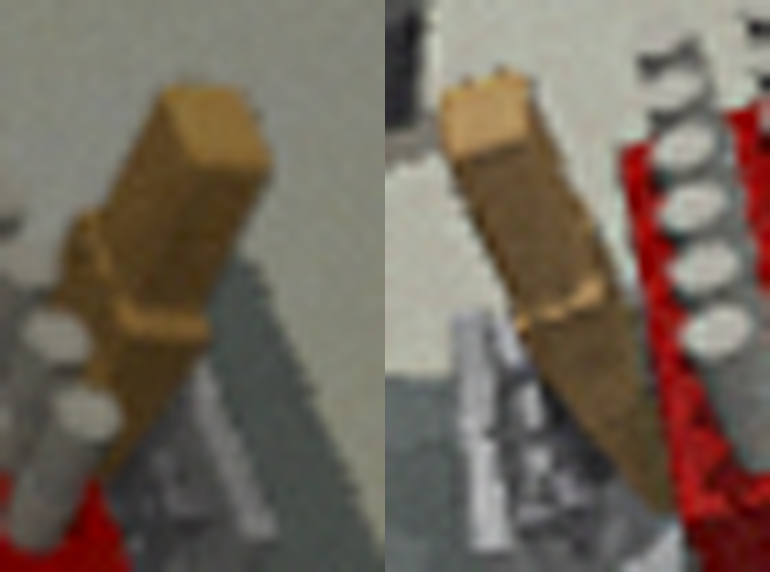

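```bash
cat > fit.py <<'E'
from h import *
I1,K1,T1=ld('scene0');I2,K2,T2=ld('side0')
b1=unz([(545,400),(135,527),(60,262),(547,415),(135,545)],5,140,175)
B1=np.array([(-.12,.1,.02),(.12,.1,.02),(.12,-.1,.02),(-.12,.1,0),(.12,.1,0)])
b2=unz([(40,255),(53,525),(560,540),(53,545),(560,562)],6,295,155)
B2=np.array([(-.12,.1,.02),(-.12,-.1,.02),(.12,-.1,.02),(-.12,-.1,0),(.12,-.1,0)])
w1=unz([(165,88),(237,95),(268,165),(192,167),(205,340)],11,205,183)
W1=np.array([(9,-15,128),(-15,-15,128),(-15,15,128),(9,15,128),(-15,22,76)])/1e3
w2=unz([(443-385,95),(525-385,75),(533-385,140),(458-385,160),(525-385,328)],11,310,163)
W2=np.array([(-15,15,128),(9,15,128),(9,-15,128),(-15,-15,128),(-15,-22,76)])/1e3
def wp(W,p):
    x,y,yaw,h,dy=p; Rm=slotR(yaw); return np.array([x,y,h])+(W+[0,dy,.003])@Rm.T
def res(p,parts=False):
    x,y,yaw,h,dy=p
    o=[proj(base(B1,x,y,yaw),K1,T1)-b1,proj(base(B2,x,y,yaw),K2,T2)-b2,proj(wp(W1,p),K1,T1)-w1,proj(wp(W2,p),K2,T2)-w2]
    return o if parts else np.concatenate([np.ravel(q) for q in o]+[[dy/.004]])
best=None
for yaw in np.arange(-1,1.1,.25):
    s=least_squares(res,[.6,-.2,yaw,.06,0],loss='soft_l1')
    if best is None or s.cost<best.cost: best=s
p=best.x
if __name__=='__main__':
    print(best.cost,np.round(p,4),np.degrees(p[2]))
    for o in res(p,True): print(np.round(o,1).tolist())
    # caddy
    k1=unz([(70,70),(152,28),(237,88),(153,135),(153,228)],5,195,120)
    k2=unz([(80,58),(195,30),(252,165),(122,192)],4,235,275)
    # order unknown: try
    import itertools
    def cad(q,sx,k1=k1,k2=k2):
        x,y,yaw=q; 
        C=np.array([(-1,-1),(1,-1),(1,1),(-1,1)])*[.037,.047]
        C=np.c_[C,[.085]*4]
        return np.concatenate([np.ravel(proj(base(C,x,y,yaw),K,T)[o]-k[:4]) for (K,T,k,o) in ((K1,T1,k1,sx[0]),(K2,T2,k2,sx[1]))])
    out=[]
    for i in range(4):
      for d in (1,-1):
        for j in range(4):
          for e in (1,-1):
            o1=[(i+d*n)%4 for n in range(4)];o2=[(j+e*n)%4 for n in range(4)]
            for y0 in (-.7,0,.7):
                s=least_squares(cad,[.4,-.3,y0],args=((o1,o2),),loss='soft_l1'); out.append((s.cost,s.x,s.fun))
    out.sort(key=lambda t:t[0])
    for t in out[:4]: print(t[0],np.round(t[1],4))
    print(np.round(out[0][2],1))
E
python3 fit.py
```

```text
87.61208575915104 [ 0.6761 -0.0037 -0.1714  0.0684  0.0008] -9.8179178557518
[[4.0, -2.6], [3.4, -1.3], [2.1, -1.9], [3.6, -1.5], [4.4, -1.0]]
[[-4.2, -1.3], [-3.6, -1.3], [-2.4, -1.2], [-4.1, 0.2], [-3.9, 0.0]]
[[-7.8, 0.2], [-6.5, -0.0], [-5.8, 1.2], [-6.9, 0.7], [-5.9, 0.8]]
[[5.4, -0.1], [6.1, -1.1], [6.6, -0.6], [5.0, 0.4], [5.2, 0.3]]
6.649892753138976 [ 0.4295 -0.3122  0.149 ]
6.649892753139265 [ 0.4295 -0.3122 -2.9926]
6.649892753139435 [ 0.4295 -0.3122  0.149 ]
6.649892753140582 [ 0.4295 -0.3122  0.149 ]
[-0.7 -1.7  0.2 -1.9 -0.1 -0.4 -0.8 -0.6 -1.6 -1.5  0.4 -1.8  0.6 -0.9
 -0.3  1. ]
```

```bash
python3 - <<'E'
s=open('fit.py').read()
s=s.replace("x,y,yaw,h,dy=p; Rm","x,y,yaw,h,dy,ox=p; Rm").replace("    x,y,yaw,h,dy=p\n","    x,y,yaw,h,dy,ox=p\n").replace("base(B1,","base(B1+[ox,0,0],").replace("base(B2,","base(B2+[ox,0,0],").replace("yaw,.06,0]","yaw,.06,0,0]")
open('fit.py','w').write(s)
E
python3 fit.py
```

```text
8.64099901422416 [ 6.60e-01 -3.00e-04 -1.78e-01  6.59e-02  1.70e-03  2.73e-02] -10.200104570171073
[[0.3, -1.0], [-0.8, -0.1], [-1.4, -1.1], [0.0, 0.0], [0.3, 0.3]]
[[-0.7, -1.4], [-0.0, -1.5], [1.3, -1.0], [-0.6, 0.0], [-0.2, 0.3]]
[[-1.7, -0.4], [-0.4, -0.5], [0.3, 0.7], [-0.7, 0.1], [-0.0, 0.2]]
[[-0.6, 0.1], [0.1, -0.8], [0.3, -0.4], [-1.2, 0.5], [-0.9, 0.4]]
6.649892753138976 [ 0.4295 -0.3122  0.149 ]
6.649892753139265 [ 0.4295 -0.3122 -2.9926]
6.649892753139435 [ 0.4295 -0.3122  0.149 ]
6.649892753140582 [ 0.4295 -0.3122  0.149 ]
[-0.7 -1.7  0.2 -1.9 -0.1 -0.4 -0.8 -0.6 -1.6 -1.5  0.4 -1.8  0.6 -0.9
 -0.3  1. ]
```

```bash
cat >> h.py <<'E'
def delta(s,P,Rt):
    """shift/turn in tool axes from state s to pose (P,Rt) ; returns 6"""
    R0=R.from_quat(s['eef_rot']).as_matrix(); p0=np.array(s['ee_pos'])
    return np.r_[R0.T@(P-p0), np.degrees(R.from_matrix(R0.T@Rt).as_rotvec())]
SL=dict(x=.660,y=-.0003,h=.0659,yaw=-.178,dy=.0017)
def toolR(yaw,tilt=25,rock=0,sgn=1):
    Rs=R.from_matrix(slotR(yaw))*R.from_euler('y',tilt-25,degrees=True)*R.from_euler('x',rock,degrees=True)
    M=Rs.as_matrix(); y=-M[:,2]; x=sgn*M[:,1]; return np.stack([x,y,np.cross(x,y)],1)
E
python3 - <<'E'
from bench import r
from h import *
s=r.read_state()
print(np.round(R.from_quat(s['eef_rot']).as_matrix(),3))
print(toolR(SL['yaw']).round(3), slotR(SL['yaw']).round(3))
E
```

```text
[[ 0.267  0.    -0.964]
 [ 0.964  0.     0.267]
 [ 0.    -1.     0.   ]]
[[ 0.177  0.416 -0.892]
 [ 0.984 -0.075  0.16 ]
 [ 0.    -0.906 -0.423]] [[ 0.892  0.177 -0.416]
 [-0.16   0.984  0.075]
 [ 0.423  0.     0.906]]
```

```bash
cat >> h.py <<'E'
def tcp_slot(v,SL=SL):
    return np.array([SL['x'],SL['y'],SL['h']])+slotR(SL['yaw'])@np.array(v,float)
E
python3 - <<'E'
from bench import r
from h import *
s=r.read_state()
T=toolR(SL['yaw'])
R0=R.from_quat(s['eef_rot'])
print(np.round(delta(s,np.array([.40,.40,.36]),T),3))
pre=tcp_slot([-.003,SL['dy'],.217]); print(pre, tcp_slot([-.003,SL['dy'],.087]))
print(np.round(delta(s,pre,T),3))
E
```

```text
[ -0.133  -0.137  -0.278 -24.983  -5.232  -1.152]
[0.56736589 0.01809254 0.26130094] [0.62143819 0.00836472 0.14348092]
[ -0.456  -0.039  -0.542 -24.983  -5.232  -1.152]
```

>>> arm_command --deltas '[-0.04,-0.06,-0.05,0,0,0,-0.08,-0.1,-0.11,0,0,0,-0.1,-0.137,-0.17,-8,-2,0,-0.133,-0.137,-0.22,-16,-4,-1,-0.133,-0.137,-0.278,-25,-5.2,-1.2,-0.17,-0.137,-0.31,-25,-5.2,-1.2,-0.21,-0.13,-0.34,-25,-5.2,-1.2,-0.25,-0.12,-0.37,-25,-5.2,-1.2]' --hand 1

```text
time: 2.05
ee_pos: [0.4579, 0.2603, 0.3429]
eef_rot: [0.647, 0.541, -0.343, -0.413]
ft_force: [0.3, 1.0, 0.8]
width: 0.0871
```

Run:
```python
from bench import r
from h import *
s=r.read_state()
T=toolR(SL['yaw'])
pre=tcp_slot([-.003,SL['dy'],.217])
print(np.round(delta(s,pre,T),3),s['joint_positions'].round(2) if hasattr(s['joint_positions'],'round') else s['joint_positions'])
```

```text
[-0.219  0.137 -0.102  0.05  -0.119  0.076] [-1.05 -0.17  0.18  1.81  0.42  1.29  0.44]
```

>>> arm_command --deltas '[-0.05,0.02,-0.02,0,0,0,-0.1,0.04,-0.04,0,0,0,-0.15,0.07,-0.06,0,0,0,-0.2,0.1,-0.09,0,0,0,-0.219,0.137,-0.102,0,0,0,-0.219,0.137,-0.102,0,0,0,-0.219,0.137,-0.102,0,0,0]'

```text
time: 2.92
ee_pos: [0.5658, 0.021, 0.2617]
eef_rot: [0.647, 0.541, -0.344, -0.412]
ft_force: [-0.5, 0.4, -0.0]
width: 0.0868
```

Run:
```python
from bench import r
from h import *
s=r.read_state(); c=r.camera("wrist"); 
cv2.imwrite('pics/w1.png',c['image'][:,:,::-1]); np.savez('pics/w1.npz',**c,ee=s['ee_pos'],q=s['eef_rot'])
print(s['time'],s['ee_pos'],s['eef_rot'],s['joint_positions'])
T=np.eye(4);T[:3,:3]=R.from_quat(s['eef_rot']).as_matrix();T[:3,3]=s['ee_pos'];T=T@c['hand_eye']
W=np.array([(9,-15,128),(-15,-15,128),(-15,15,128),(9,15,128),(-15,22,76),(-15,-22,76)])/1e3
P=tcp_slot([0,0,0])+(W+[0,SL['dy'],.003])@slotR(SL['yaw']).T
print(proj(P,c['intrinsics'],T).round(1).tolist())
```

```text
2.925 [0.56583206 0.02096661 0.2617252 ] [ 0.64685988  0.54137964 -0.34423522 -0.41228934] [-0.89050507 -0.19979017  0.60120009  1.97416304  0.36638692  0.96080559
  0.96173143]
[[237.0, 212.2], [236.5, 188.5], [268.0, 188.5], [267.7, 212.2], [272.0, 176.4], [233.3, 176.4]]
```

View pics/w1.png

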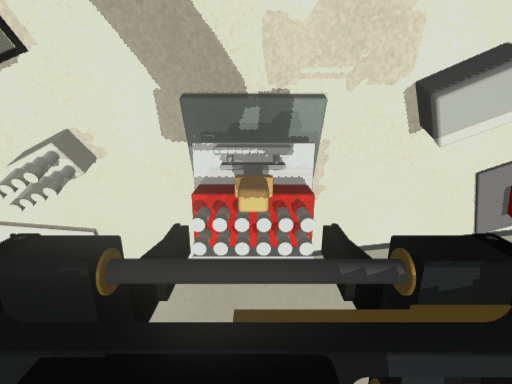

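Run:
```python
from h import *
d=np.load('pics/w1.npz');I=d['image'].copy()
z=cv2.resize(I[165:225,215:295,::-1],None,fx=9,fy=9,interpolation=cv2.INTER_CUBIC)
cv2.imwrite('pics/w1z.png',z)
```

```text
(no output)
```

View pics/w1z.png

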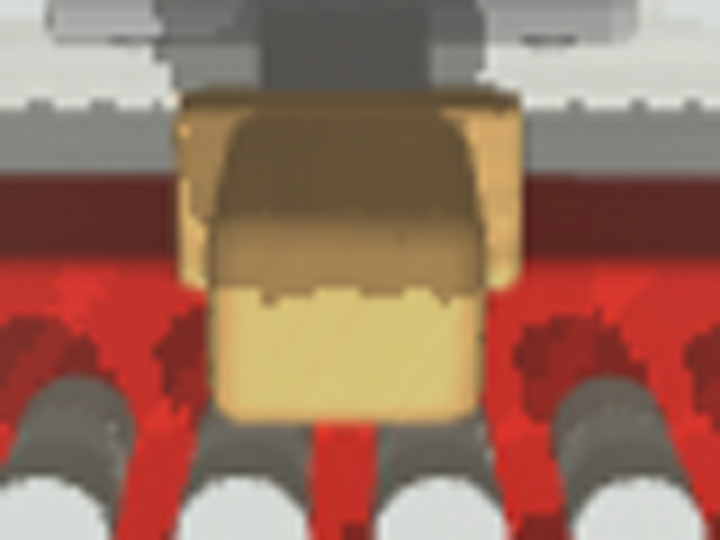

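```bash
sed -i "s/^SL=.*/SL=dict(x=.6604,y=.0022,h=.0659,yaw=-.178,dy=.0005)/" h.py
python3 - <<'E'
from bench import r
from h import *
s=r.read_state()
print(np.round(delta(s,tcp_slot([-.003,SL['dy'],.087]),toolR(SL['yaw'])),4))
E
```

```text
[-0.0019  0.1315 -0.0013  0.0587  0.0147  0.1004]
```

>>> arm_command --deltas '[-0.001,0.03,-0.001,0,0,0,-0.001,0.06,-0.001,0,0,0,-0.001,0.08,-0.001,0,0,0,-0.001,0.1,-0.001,0,0,0,-0.001,0.1,-0.001,0,0,0,-0.001,0.1,-0.001,0,0,0]'

```text
time: 3.72
ee_pos: [0.6085, 0.0125, 0.1722]
eef_rot: [0.647, 0.542, -0.344, -0.412]
ft_force: [-0.1, 0.1, -0.6]
width: 0.0869
```

Run:
```python
from bench import r
from h import *
s=r.read_state(); c=r.camera("wrist"); 
cv2.imwrite('pics/w2.png',c['image'][:,:,::-1])
print(np.round(delta(s,tcp_slot([-.003,SL['dy'],.087]),toolR(SL['yaw'])),4),s['joint_vel'])
```

```text
[-0.0005  0.0317 -0.      0.0643 -0.002   0.0958] [ 0.00287796 -0.00897858  0.00495921 -0.00045843 -0.00311566 -0.00539553
  0.00455001]
```

View pics/w2.png

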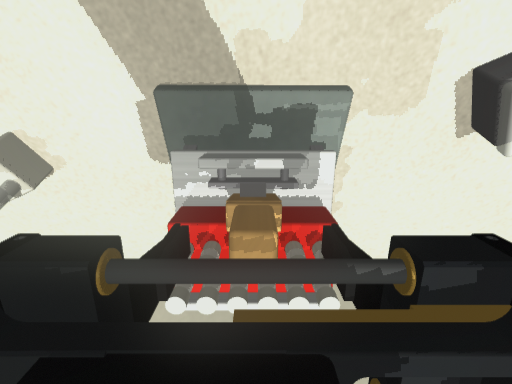

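>>> arm_command --deltas '[-0.0005,0.015,0,0,0,0,-0.0005,0.031,0,0,0,0,-0.0005,0.031,0,0,0,0,-0.0005,0.031,0,0,0,0]'

```text
time: 4.28
ee_pos: [0.6213, 0.0091, 0.144]
eef_rot: [0.647, 0.541, -0.344, -0.412]
ft_force: [0.3, 1.2, -1.0]
width: 0.0869
```

>>> arm_command --deltas '[0,0,0,0,0,0,0,0,0,0,0,0,0,0,0,0,0,0,0,0,0,0,0,0]' --hand 0.45 --grip_force 10

```text
time: 4.78
ee_pos: [0.6211, 0.0089, 0.1431]
eef_rot: [0.647, 0.541, -0.344, -0.412]
ft_force: [-0.2, -0.1, 0.2]
width: 0.055
```

Run:
```python
from bench import r
from h import *
s=r.read_state(); c=r.camera("wrist"); 
cv2.imwrite('pics/w3.png',c['image'][:,:,::-1])
print(np.round(delta(s,tcp_slot([-.003,SL['dy'],.087]),toolR(SL['yaw'])),4),s['joint_vel'])
```

```text
[ 0.0009 -0.0002 -0.0005  0.0207 -0.043   0.0362] [ 2.11065133e-03  1.63371986e-03 -1.07393571e-03 -7.64262728e-05
 -7.74249045e-04 -1.61257376e-03  1.59293362e-03]
```

View pics/w3.png

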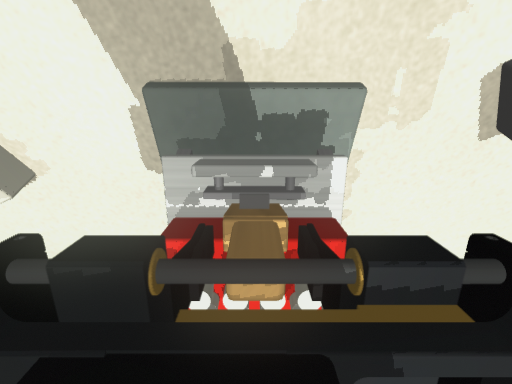

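>>> arm_command --deltas '[0,0,0,0,0,0,0,0,0,0,0,0,0,0,0,0,0,0,0,0,0,0,0,0]' --hand 0 --grip_force 10

```text
time: 5.32
ee_pos: [0.6211, 0.0087, 0.143]
eef_rot: [0.647, 0.541, -0.344, -0.412]
ft_force: [-0.3, -0.3, -0.4]
width: 0.0298
```

>>> arm_command --deltas '[0,0,0,0,0,0,0,0,0,0,0,0,0,0,0,0,0,0]' --grip_force 50

```text
time: 5.7
ee_pos: [0.6211, 0.0087, 0.143]
eef_rot: [0.647, 0.541, -0.344, -0.412]
ft_force: [-0.9, -1.4, -0.4]
width: 0.03
```

```bash
cat > rock.py <<'E'
# usage: rock.py angle pull_mm ...  prints deltas; ref grasp pose saved
from bench import r
from h import *
import sys,json,os
s=r.read_state()
print(round(s['time'],2),'F',np.round(s['ft_force'],1),'M',np.round(s['torque'],2),'w',round(s['width'],4))
f='ref.json'
if not os.path.exists(f): json.dump(dict(p=list(map(float,s['ee_pos'])),q=list(map(float,s['eef_rot']))),open(f,'w'))
d=json.load(open(f)); p0=np.array(d['p']);R0=R.from_quat(d['q']).as_matrix()
# tool axes at grasp: x=slot y, y=-slot z, z = -slot x . pads pivot in tool frame: slot (0,0,26) ; tcp slot (-3,dy,87)
piv=np.array([-.0005,.061,-.003])
def pose(a,pull):
    # a>0 : handle to the left (+slot y = +tool x)
    Rr=R.from_rotvec([0,0,np.radians(a)]).as_matrix()
    return p0+R0@(piv+Rr@(-piv)+Rr@np.array([0,-pull*1e-3,0])), R0@Rr
# current
Rc=R.from_quat(s['eef_rot']).as_matrix(); rv=np.degrees(R.from_matrix(R0.T@Rc).as_rotvec()); a=rv[2]
q=R0.T@(np.array(s['ee_pos'])-p0); rel=R.from_rotvec([0,0,-np.radians(a)]).as_matrix()@(q-piv)+piv
print('now rot',rv.round(2),'pull mm',(-rel[1]*1e3).round(2),'off',(rel*1e3).round(2), 'F in tool',(Rc.T@np.array(s['ft_force'])).round(1),'M tool',(Rc.T@np.array(s['torque'])).round(2))
args=list(map(float,sys.argv[1:]))
if len(args)>=2:
    # from commanded (a0,pull0) given first to the following
    P0,Q0=pose(args[0],args[1])
    for i in range(2,len(args),2):
        P,Q=pose(args[i],args[i+1])
        v=np.r_[Q0.T@(P-P0),np.degrees(R.from_matrix(Q0.T@Q).as_rotvec())]
        print(args[i:i+2],np.round(v,4).tolist())
E
python3 rock.py 0 0 2.5 0 5 0 7.5 0 10 0
```

```text
5.7 F [-0.9 -1.4 -0.4] M [-0.36  0.63 -0.25] w 0.03
now rot [0. 0. 0.] pull mm -0.0 off [0. 0. 0.] F in tool [-1.6  0.1  0.8] M tool [0.56 0.03 0.53]
[2.5, 0.0] [0.0027, 0.0001, -0.0, 0.0, 0.0, 2.5]
[5.0, 0.0] [0.0053, 0.0003, 0.0, -0.0, -0.0, 5.0]
[7.5, 0.0] [0.008, 0.0006, -0.0, -0.0, -0.0, 7.5]
[10.0, 0.0] [0.0106, 0.001, -0.0, 0.0, 0.0, 10.0]
```

>>> arm_command --deltas '[0.0027,0.0001,0,0,0,2.5,0.0053,0.0001,0,0,0,5,0.008,0.0002,0,0,0,7.5,0.0106,0.0003,0,0,0,10,0.0106,0.0003,0,0,0,10]'

```text
time: 6.32
ee_pos: [0.6231, 0.0191, 0.1429]
eef_rot: [0.692, 0.482, -0.38, -0.38]
ft_force: [-3.1, -1.9, 5.5]
width: 0.0297
```

```bash
python3 rock.py 10 0.7 7.5 0.9 5 1.1 2.5 1.3 0 1.5 -2.5 1.7 -5 1.9 -7.5 2.1 -10 2.3
```

```text
6.33 F [-3.1 -1.9  5.5] M [-0.53  0.78 -0.67] w 0.0297
now rot [ 1.00e-02 -5.00e-02  1.01e+01] pull mm 0.78 off [-0.23 -0.78 -0.07] F in tool [-3.4 -5.6  0.1] M tool [0.72 0.21 0.88]
[7.5, 0.9] [-0.0027, -0.0002, -0.0, -0.0, -0.0, -2.5]
[5.0, 1.1] [-0.0054, -0.0002, -0.0, -0.0, 0.0, -5.0]
[2.5, 1.3] [-0.0081, -0.0001, -0.0, 0.0, -0.0, -7.5]
[0.0, 1.5] [-0.0109, 0.0001, -0.0, -0.0, -0.0, -10.0]
[-2.5, 1.7] [-0.0136, 0.0004, -0.0, -0.0, -0.0, -12.5]
[-5.0, 1.9] [-0.0163, 0.0008, 0.0, 0.0, -0.0, -15.0]
[-7.5, 2.1] [-0.019, 0.0014, -0.0, 0.0, -0.0, -17.5]
[-10.0, 2.3] [-0.0217, 0.002, -0.0, -0.0, -0.0, -20.0]
```

>>> arm_command --deltas '[-0.0027,-0.0002,0,0,0,-2.5,-0.0054,-0.0002,0,0,0,-5,-0.0081,-0.0001,0,0,0,-7.5,-0.0109,0.0001,0,0,0,-10,-0.0136,0.0004,0,0,0,-12.5,-0.0163,0.0008,0,0,0,-15,-0.019,0.0014,0,0,0,-17.5,-0.0217,0.002,0,0,0,-20]'

```text
time: 7.32
ee_pos: [0.6186, -0.0007, 0.1448]
eef_rot: [0.596, 0.597, -0.307, -0.441]
ft_force: [-2.4, 2.8, -1.3]
width: 0.0297
```

```bash
python3 rock.py -10 2.3
python3 - <<'E'
from bench import r
from h import *
for n in ['side','wrist']:
    c=r.camera(n); cv2.imwrite(f'pics/{n}4.png',c['image'][:,:,::-1])
    if n=='side':
        cv2.imwrite('pics/side4z.png',cv2.resize(c['image'][140:260,280:400,::-1],None,fx=5,fy=5,interpolation=cv2.INTER_CUBIC))
E
```

```text
7.33 F [-2.4  2.8 -1.3] M [0.47 1.18 0.5 ] w 0.0297
now rot [ -0.03  -0.08 -10.19] pull mm 2.51 off [ 1.55 -2.51 -0.09] F in tool [2.3 0.4 3.1] M tool [ 1.29 -0.11 -0.44]
```

View pics/side4z.png

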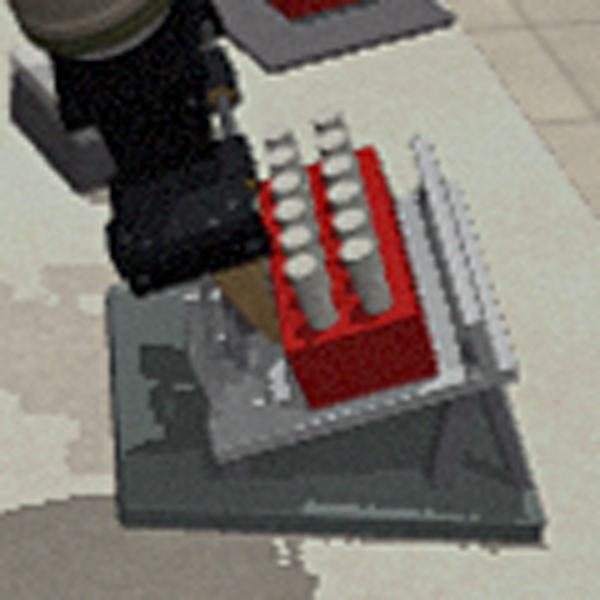

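View pics/wrist4.png

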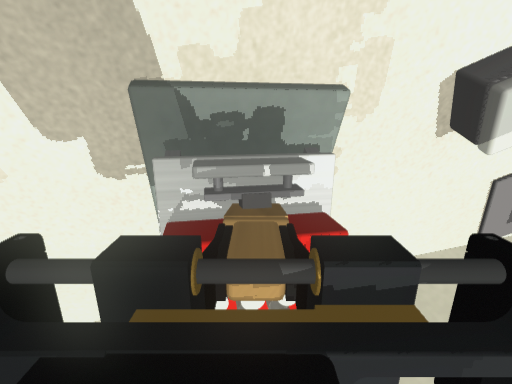

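```bash
python3 rock.py -10 2.3  -7 2.5 -4 2.8 -1 3.1 2 3.3 5 3.6 8 3.8 10 4; python3 rock.py 10 4 7 4.3 4 4.6 1 4.8 -2 5.1 -5 5.4 -8 5.7 -10 5.9|tail -7;python3 rock.py -10 5.9  -7 6.2 -4 6.6 -1 6.9 2 7.2 5 7.5 8 7.8 10 8|tail -7
```

```text
7.42 F [-3.   3.6  3.5] M [0.92 0.76 0.7 ] w 0.0297
now rot [ -0.02   0.02 -10.17] pull mm 2.54 off [ 1.16 -2.54 -0.03] F in tool [ 3.8 -4.1  1.8] M tool [ 0.95 -0.14 -1.  ]
[-7.0, 2.5] [0.0033, -0.0001, -0.0, 0.0, 0.0, 3.0]
[-4.0, 2.8] [0.0067, -0.0001, 0.0, 0.0, 0.0, 6.0]
[-1.0, 3.1] [0.01, 0.0001, 0.0, 0.0, 0.0, 9.0]
[2.0, 3.3] [0.0134, 0.0005, 0.0, 0.0, 0.0, 12.0]
[5.0, 3.6] [0.0167, 0.001, -0.0, -0.0, 0.0, 15.0]
[8.0, 3.8] [0.02, 0.0018, -0.0, 0.0, 0.0, 18.0]
[10.0, 4.0] [0.0222, 0.0024, 0.0, 0.0, 0.0, 20.0]
[7.0, 4.3] [-0.0034, -0.0002, -0.0, -0.0, -0.0, -3.0]
[4.0, 4.6] [-0.0069, -0.0003, 0.0, 0.0, -0.0, -6.0]
[1.0, 4.8] [-0.0103, -0.0001, -0.0, -0.0, -0.0, -9.0]
[-2.0, 5.1] [-0.0138, 0.0002, -0.0, -0.0, -0.0, -12.0]
[-5.0, 5.4] [-0.0172, 0.0007, -0.0, 0.0, -0.0, -15.0]
[-8.0, 5.7] [-0.0206, 0.0014, -0.0, -0.0, -0.0, -18.0]
[-10.0, 5.9] [-0.0229, 0.002, -0.0, -0.0, -0.0, -20.0]
[-7.0, 6.2] [0.0035, -0.0002, 0.0, 0.0, 0.0, 3.0]
[-4.0, 6.6] [0.0071, -0.0003, 0.0, 0.0, 0.0, 6.0]
[-1.0, 6.9] [0.0106, -0.0001, 0.0, 0.0, 0.0, 9.0]
[2.0, 7.2] [0.0142, 0.0003, -0.0, 0.0, 0.0, 12.0]
[5.0, 7.5] [0.0177, 0.0009, 0.0, -0.0, 0.0, 15.0]
[8.0, 7.8] [0.0212, 0.0016, -0.0, 0.0, 0.0, 18.0]
[10.0, 8.0] [0.0236, 0.0022, 0.0, 0.0, 0.0, 20.0]
```

>>> arm_command --deltas '[0.0033,0,0,0,0,3,0.0067,0,0,0,0,6,0.01,0.0002,0,0,0,9,0.0134,0.0006,0,0,0,12,0.0167,0.0012,0,0,0,15,0.02,0.002,0,0,0,18,0.0222,0.0026,0,0,0,20,0.0222,0.0026,0,0,0,20]'

```text
time: 8.43
ee_pos: [0.622, 0.02, 0.1456]
eef_rot: [0.692, 0.482, -0.379, -0.38]
ft_force: [-3.4, -2.1, 3.1]
width: 0.0297
```

```bash
python3 rock.py 10 3.8 7 4 4 4.3 1 4.5 -2 4.7 -5 5 -8 5.2 -10 5.4
```

```text
8.43 F [-3.4 -2.1  3.1] M [-0.4   0.82 -0.52] w 0.0297
now rot [-1.000e-02 -5.000e-02  1.008e+01] pull mm 3.88 off [-0.09 -3.88 -0.06] F in tool [-3.3 -3.5  1.4] M tool [0.77 0.11 0.71]
[7.0, 4.0] [-0.0034, -0.0001, -0.0, -0.0, -0.0, -3.0]
[4.0, 4.3] [-0.0068, -0.0002, 0.0, 0.0, -0.0, -6.0]
[1.0, 4.5] [-0.0103, 0.0, 0.0, -0.0, -0.0, -9.0]
[-2.0, 4.7] [-0.0137, 0.0004, -0.0, -0.0, -0.0, -12.0]
[-5.0, 5.0] [-0.0171, 0.0009, -0.0, 0.0, -0.0, -15.0]
[-8.0, 5.2] [-0.0205, 0.0017, -0.0, -0.0, -0.0, -18.0]
[-10.0, 5.4] [-0.0227, 0.0022, 0.0, -0.0, -0.0, -20.0]
```

>>> arm_command --deltas '[-0.0034,-0.0001,0,0,0,-3,-0.0068,-0.0002,0,0,0,-6,-0.0103,0,0,0,0,-9,-0.0137,0.0004,0,0,0,-12,-0.0171,0.0009,0,0,0,-15,-0.0205,0.0017,0,0,0,-18,-0.0228,0.0022,0,0,0,-20,-0.0228,0.0022,0,0,0,-20]'

```text
time: 9.43
ee_pos: [0.6171, -0.0017, 0.1474]
eef_rot: [0.597, 0.596, -0.306, -0.441]
ft_force: [-4.1, 2.3, 2.7]
width: 0.0298
```

```bash
python3 rock.py -10 5.4 -7 5.7 -4 5.9 -1 6.2 2 6.5 5 6.7 8 7 10 7.2
python3 - <<'E'
from bench import r
from h import *
for n in ['scene','wrist']:
    c=r.camera(n); cv2.imwrite(f'pics/{n}5.png',c['image'][:,:,::-1])
    if n=='scene':
        cv2.imwrite('pics/scene5z.png',cv2.resize(c['image'][175:285,140:260,::-1],None,fx=5,fy=5,interpolation=cv2.INTER_CUBIC))
E
```

```text
9.43 F [-4.1  2.3  2.7] M [0.74 0.89 0.53] w 0.0298
now rot [ -0.02   0.02 -10.09] pull mm 5.69 off [ 0.74 -5.69 -0.  ] F in tool [ 2.3 -4.   2.9] M tool [ 1.03 -0.05 -0.74]
[-7.0, 5.7] [0.0035, -0.0002, 0.0, 0.0, 0.0, 3.0]
[-4.0, 5.9] [0.007, -0.0001, -0.0, 0.0, 0.0, 6.0]
[-1.0, 6.2] [0.0105, 0.0001, -0.0, 0.0, 0.0, 9.0]
[2.0, 6.5] [0.014, 0.0005, -0.0, 0.0, 0.0, 12.0]
[5.0, 6.7] [0.0175, 0.0011, -0.0, -0.0, 0.0, 15.0]
[8.0, 7.0] [0.021, 0.0019, -0.0, 0.0, 0.0, 18.0]
[10.0, 7.2] [0.0233, 0.0025, -0.0, 0.0, 0.0, 20.0]
```

View pics/scene5z.png

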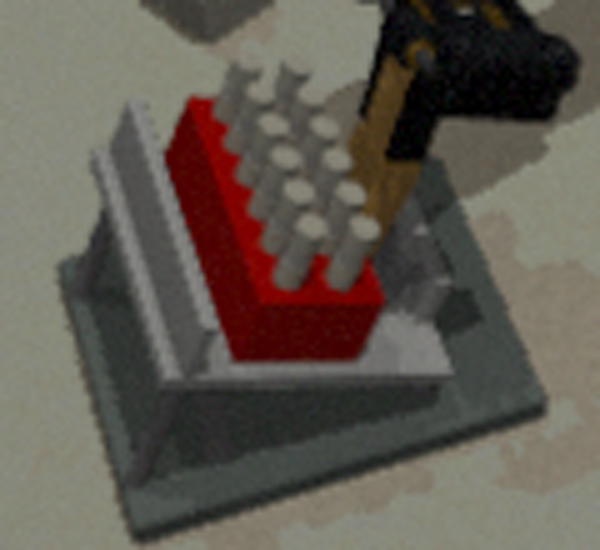

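View pics/wrist5.png

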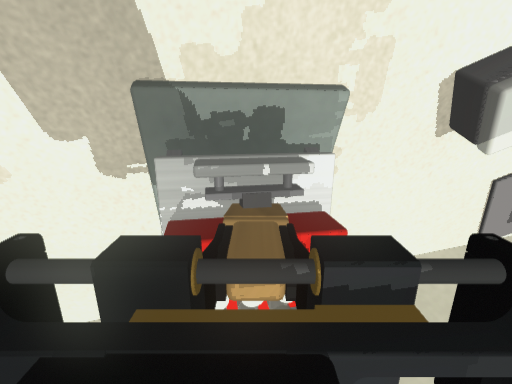

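>>> arm_command --deltas '[0.0035,-0.0002,0,0,0,3,0.007,-0.0001,0,0,0,6,0.0105,0.0001,0,0,0,9,0.014,0.0005,0,0,0,12,0.0175,0.0011,0,0,0,15,0.021,0.0019,0,0,0,18,0.0233,0.0025,0,0,0,20,0.0233,0.0025,0,0,0,20]'

```text
time: 10.52
ee_pos: [0.6206, 0.0207, 0.1485]
eef_rot: [0.692, 0.482, -0.379, -0.38]
ft_force: [-2.1, -1.9, 1.8]
width: 0.0295
```

```bash
python3 rock.py 10 7.2 7 7.5 4 7.9 1 8.2 -2 8.5 -5 8.8 -8 9.1 -10 9.3; python3 rock.py -10 9.3 -7 9.7 -4 10.1 -1 10.5 2 10.9 5 11.3 8 11.6 10 11.8|tail -7;  python3 rock.py 10 11.8 7 12.3 4 12.8 1 13.3 -2 13.7 -5 14.2 -8 14.5 -10 14.8|tail -7; python3 rock.py -10 14.8 -7 15.3 -4 15.8 -2 16.6 0 17.2 0 18|tail -5
```

```text
10.53 F [-2.1 -1.9  1.8] M [-0.19  0.92 -0.47] w 0.0295
now rot [-0.02 -0.06 10.08] pull mm 7.14 off [-0.25 -7.14 -0.03] F in tool [-2.6 -1.9  0.8] M tool [0.9  0.12 0.52]
[7.0, 7.5] [-0.0036, -0.0002, -0.0, -0.0, -0.0, -3.0]
[4.0, 7.9] [-0.0072, -0.0004, 0.0, 0.0, -0.0, -6.0]
[1.0, 8.2] [-0.0108, -0.0002, 0.0, -0.0, -0.0, -9.0]
[-2.0, 8.5] [-0.0145, 0.0001, 0.0, -0.0, -0.0, -12.0]
[-5.0, 8.8] [-0.0181, 0.0006, 0.0, 0.0, -0.0, -15.0]
[-8.0, 9.1] [-0.0217, 0.0014, 0.0, -0.0, -0.0, -18.0]
[-10.0, 9.3] [-0.0241, 0.002, 0.0, -0.0, -0.0, -20.0]
[-7.0, 9.7] [0.0037, -0.0003, 0.0, 0.0, 0.0, 3.0]
[-4.0, 10.1] [0.0074, -0.0004, -0.0, 0.0, 0.0, 6.0]
[-1.0, 10.5] [0.0112, -0.0002, 0.0, 0.0, 0.0, 9.0]
[2.0, 10.9] [0.0149, 0.0001, 0.0, 0.0, 0.0, 12.0]
[5.0, 11.3] [0.0187, 0.0006, 0.0, -0.0, 0.0, 15.0]
[8.0, 11.6] [0.0224, 0.0014, -0.0, 0.0, 0.0, 18.0]
[10.0, 11.8] [0.0249, 0.0021, 0.0, 0.0, 0.0, 20.0]
[7.0, 12.3] [-0.0038, -0.0004, 0.0, -0.0, -0.0, -3.0]
[4.0, 12.8] [-0.0077, -0.0006, -0.0, 0.0, -0.0, -6.0]
[1.0, 13.3] [-0.0116, -0.0007, -0.0, -0.0, -0.0, -9.0]
[-2.0, 13.7] [-0.0155, -0.0004, 0.0, -0.0, -0.0, -12.0]
[-5.0, 14.2] [-0.0195, 0.0, -0.0, 0.0, -0.0, -15.0]
[-8.0, 14.5] [-0.0234, 0.0008, -0.0, -0.0, -0.0, -18.0]
[-10.0, 14.8] [-0.026, 0.0014, -0.0, -0.0, -0.0, -20.0]
[-7.0, 15.3] [0.004, -0.0004, 0.0, 0.0, 0.0, 3.0]
[-4.0, 15.8] [0.008, -0.0005, 0.0, 0.0, 0.0, 6.0]
[-2.0, 16.6] [0.0108, -0.001, 0.0, -0.0, 0.0, 8.0]
[0.0, 17.2] [0.0136, -0.0011, 0.0, -0.0, 0.0, 10.0]
[0.0, 18.0] [0.0137, -0.0019, -0.0, -0.0, 0.0, 10.0]
```

>>> arm_command --deltas '[-0.0036,-0.0002,0,0,0,-3,-0.0072,-0.0004,0,0,0,-6,-0.0108,-0.0002,0,0,0,-9,-0.0145,0.0001,0,0,0,-12,-0.0181,0.0006,0,0,0,-15,-0.0217,0.0014,0,0,0,-18,-0.0241,0.002,0,0,0,-20,-0.0241,0.002,0,0,0,-20]'

```text
time: 11.52
ee_pos: [0.6153, -0.0029, 0.1508]
eef_rot: [0.598, 0.595, -0.306, -0.441]
ft_force: [-4.0, 1.5, 2.4]
width: 0.0298
```

```bash
python3 rock.py
```

```text
11.53 F [-4.   1.5  2.4] M [0.39 1.2  0.45] w 0.0298
now rot [ -0.03   0.06 -10.04] pull mm 9.58 off [-0.12 -9.58 -0.01] F in tool [ 1.4 -3.7  2.8] M tool [ 1.29 -0.12 -0.34]
```

>>> arm_command --deltas '[0.0037,-0.0003,0,0,0,3,0.0074,-0.0004,0,0,0,6,0.0112,-0.0002,0,0,0,9,0.0149,0.0001,0,0,0,12,0.0187,0.0006,0,0,0,15,0.0224,0.0014,0,0,0,18,0.0249,0.0021,0,0,0,20,0.0249,0.0021,0,0,0,20]'

```text
time: 12.52
ee_pos: [0.619, 0.0224, 0.1526]
eef_rot: [0.692, 0.483, -0.379, -0.38]
ft_force: [-2.6, 0.8, -0.4]
width: 0.0296
```

```bash
python3 rock.py
```

```text
12.53 F [-2.6  0.8 -0.4] M [ 0.39  1.16 -0.28] w 0.0296
now rot [-0.05 -0.07 10.03] pull mm 11.81 off [  0.42 -11.81  -0.02] F in tool [ 0.1 -0.9  2.6] M tool [ 1.25  0.11 -0.05]
```

>>> arm_command --deltas '[-0.0038,-0.0004,0,0,0,-3,-0.0077,-0.0006,0,0,0,-6,-0.0116,-0.0007,0,0,0,-9,-0.0155,-0.0004,0,0,0,-12,-0.0195,0,0,0,0,-15,-0.0234,0.0008,0,0,0,-18,-0.026,0.0014,0,0,0,-20,-0.026,0.0014,0,0,0,-20]'

```text
time: 13.52
ee_pos: [0.6127, -0.0045, 0.1555]
eef_rot: [0.598, 0.595, -0.306, -0.441]
ft_force: [-2.8, -1.1, -1.0]
width: 0.0297
```

```bash
python3 rock.py
python3 - <<'E'
from bench import r
from h import *
for n in ['side','wrist']:
    c=r.camera(n); cv2.imwrite(f'pics/{n}6.png',c['image'][:,:,::-1])
    if n=='side':
        cv2.imwrite('pics/side6z.png',cv2.resize(c['image'][140:260,280:400,::-1],None,fx=5,fy=5,interpolation=cv2.INTER_CUBIC))
E
```

```text
13.53 F [-2.8 -1.1 -1. ] M [-0.64  1.47 -0.15] w 0.0297
now rot [-0.04  0.11 -9.97] pull mm 15.1 off [-1.37e+00 -1.51e+01 -1.00e-02] F in tool [-1.5 -0.4  2.7] M tool [ 1.35 -0.01  0.87]
```

View pics/side6z.png

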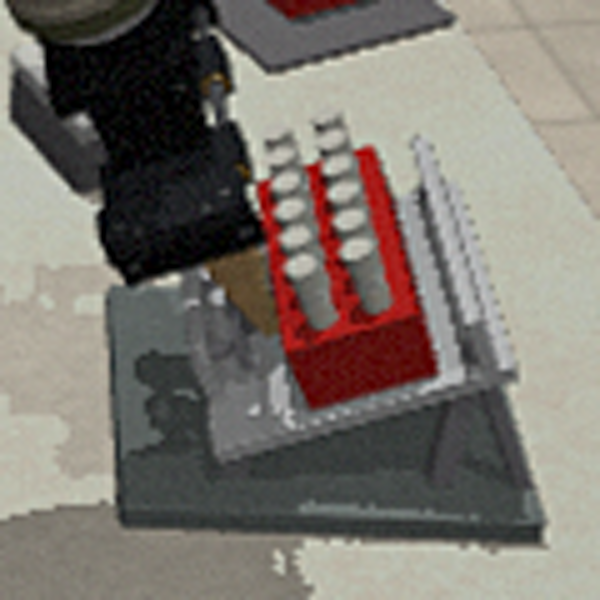

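View pics/wrist6.png

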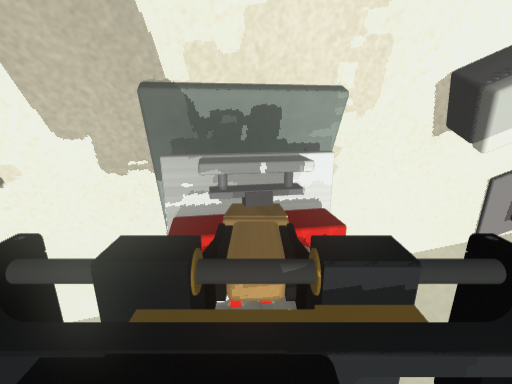

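>>> arm_command --deltas '[0.004,-0.0003,0,0,0,3,0.008,-0.0004,0,0,0,6,0.0108,-0.0008,0,0,0,8,0.0136,-0.001,0,0,0,10,0.0137,-0.0019,0,0,0,10,0.0137,-0.003,0,0,0,10]'

```text
time: 14.38
ee_pos: [0.6131, 0.0102, 0.1604]
eef_rot: [0.647, 0.541, -0.344, -0.412]
ft_force: [-0.9, 0.7, -2.1]
width: 0.0297
```

```bash
python3 rock.py
```

```text
14.38 F [-0.9  0.7 -2.1] M [ 0.35  1.23 -0.  ] w 0.0297
now rot [-0.02 -0.02 -0.06] pull mm 19.19 off [  0.13 -19.19  -0.03] F in tool [0.5 1.4 1.8] M tool [ 1.27  0.05 -0.11]
```

>>> arm_command --deltas '[0,-0.004,0,0,0,0,0,-0.01,0,0,0,0,0,-0.02,0,0,0,0,0,-0.035,0,0,0,0,0,-0.06,0,0,0,0,0,-0.09,0,0,0,0,0,-0.12,0,0,0,0,0,-0.14,0,0,0,0]'

```text
time: 15.38
ee_pos: [0.5547, 0.0203, 0.2901]
eef_rot: [0.647, 0.542, -0.343, -0.412]
ft_force: [-0.2, 0.1, -1.8]
width: 0.0297
```

```bash
python3 rock.py
python3 - <<'E'
from bench import r
from h import *
s=r.read_state(); print(s['joint_positions'].round(2),s['ee_pos'])
for n in ['side','scene','wrist']:
    c=r.camera(n); cv2.imwrite(f'pics/{n}7.png',c['image'][:,:,::-1]); np.savez(f'pics/{n}7.npz',**c)
E
```

```text
15.38 F [-0.2  0.1 -1.8] M [0.14 0.58 0.  ] w 0.0297
now rot [-0.17  0.06 -0.11] pull mm 161.74 off [ 1.1000e-01 -1.6174e+02 -1.1500e+00] F in tool [0.1 1.6 1. ] M tool [ 0.6   0.02 -0.03]
[-0.87 -0.25  0.56  1.95  0.38  1.03  0.95] [0.55471062 0.02025089 0.29008934]
```

View pics/side7.png

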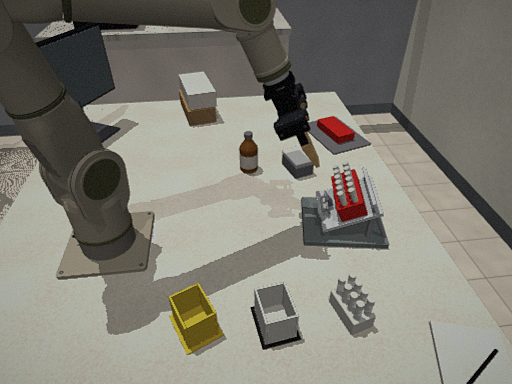

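View pics/wrist7.png

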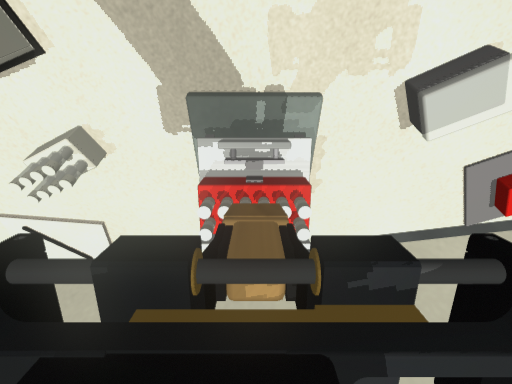

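```bash
cat >> h.py <<'E'
CAD=dict(x=.4295,y=-.3122,yaw=.149)
def cadpose(yp,theta,h,xp=0,CAD=CAD):
    """wedge point at caddy (xp,yp,h) (m), lean theta deg to +cy; returns TCP, toolR"""
    cx=np.array([np.cos(CAD['yaw']),np.sin(CAD['yaw']),0]);cy=np.array([-cx[1],cx[0],0]);k=np.array([0,0,1.])
    t=np.radians(theta);c,s=np.cos(t),np.sin(t)
    zw=c*k+s*cy; xw=-c*cy+s*k
    P=np.array([CAD['x'],CAD['y'],0])+xp*cx+yp*cy+h*k-.003*xw+.084*zw
    Rt=np.stack([cx,-zw,-xw],1); return P,Rt
def rows(s,P,Rt,n,lift=0):
    from scipy.spatial.transform import Slerp
    R0=R.from_quat(s['eef_rot']);sl=Slerp([0,1],R.from_matrix(np.stack([R0.as_matrix(),Rt])))
    p0=np.array(s['ee_pos'])
    for i in range(1,n+1):
        f=i/n; p=p0+f*(P-p0)+np.array([0,0,lift*np.sin(np.pi*f)])
        print(np.round(np.r_[R0.as_matrix().T@(p-p0),0,0,0],4)[:3].tolist(),np.round((R0.inv()*sl(f)).as_rotvec(degrees=True),2).tolist())
E
python3 - <<'E'
from bench import r
from h import *
s=r.read_state(); P,Rt=cadpose(.015,5,.14); print(P,s['ee_pos']); rows(s,P,Rt,12,.06)
E
```

```text
[ 0.4257428  -0.28717076  0.22341889] [0.55520101 0.02046148 0.28886703]
[-0.0271, -0.0118, 0.0012] [1.45, 5.76, 1.57]
[-0.0542, -0.0226, 0.0028] [2.89, 11.51, 3.13]
[-0.0813, -0.0316, 0.0053] [4.34, 17.27, 4.7]
[-0.1085, -0.0379, 0.009] [5.79, 23.02, 6.26]
[-0.1356, -0.0411, 0.0142] [7.24, 28.78, 7.83]
[-0.1628, -0.0407, 0.0211] [8.68, 34.53, 9.39]
[-0.1899, -0.0365, 0.0298] [10.13, 40.29, 10.96]
[-0.2171, -0.0288, 0.0401] [11.58, 46.04, 12.52]
[-0.2443, -0.0179, 0.052] [13.03, 51.8, 14.09]
[-0.2715, -0.0044, 0.065] [14.47, 57.55, 15.65]
[-0.2987, 0.011, 0.0789] [15.92, 63.31, 17.22]
[-0.3259, 0.0273, 0.0933] [17.37, 69.07, 18.78]
```

>>> arm_command --deltas '[-0.027,-0.012,0.001,1.5,5.8,1.6,-0.054,-0.023,0.003,2.9,11.5,3.1,-0.081,-0.032,0.005,4.3,17.3,4.7,-0.108,-0.038,0.009,5.8,23,6.3,-0.136,-0.041,0.014,7.2,28.8,7.8,-0.163,-0.041,0.021,8.7,34.5,9.4,-0.19,-0.037,0.03,10.1,40.3,11,-0.217,-0.029,0.04,11.6,46,12.5]'

```text
time: 16.52
ee_pos: [0.468, -0.1859, 0.2956]
eef_rot: [0.74, 0.227, -0.157, -0.614]
ft_force: [0.9, 0.1, -2.1]
width: 0.0298
```

Run:
```python
from bench import r
from h import *
s=r.read_state(); print(s['joint_positions'].round(2),s['width'],s['ft_force'].round(1)); P,Rt=cadpose(.015,5,.14); rows(s,P,Rt,6)
```

```text
[-0.64 -0.22  0.74  1.84  0.29  1.31  0.6 ] 0.029798709041569747 [ 0.9  0.1 -2.1]
[-0.0155, 0.0132, -0.0081] [0.96, 3.8, 1.0]
[-0.0309, 0.0264, -0.0163] [1.92, 7.6, 2.0]
[-0.0464, 0.0396, -0.0244] [2.88, 11.4, 3.0]
[-0.0619, 0.0527, -0.0326] [3.84, 15.21, 3.99]
[-0.0773, 0.0659, -0.0407] [4.8, 19.01, 4.99]
[-0.0928, 0.0791, -0.0489] [5.76, 22.81, 5.99]
```

>>> arm_command --deltas '[-0.016,0.013,-0.008,1,3.8,1,-0.031,0.026,-0.016,1.9,7.6,2,-0.046,0.04,-0.024,2.9,11.4,3,-0.062,0.053,-0.033,3.8,15.2,4,-0.077,0.066,-0.041,4.8,19,5,-0.093,0.079,-0.049,5.8,22.8,6,-0.093,0.079,-0.049,5.8,22.8,6]'

```text
time: 17.4
ee_pos: [0.4255, -0.2876, 0.2233]
eef_rot: [0.736, 0.055, -0.052, -0.673]
ft_force: [-1.4, 0.0, -0.5]
width: 0.0297
```

```bash
cat > look.py <<'E'
from bench import r
from h import *
import sys
t=sys.argv[1]
s=r.read_state(); P,Rt=cadpose(*map(float,sys.argv[2:5])); print(round(s['time'],2),'delta',np.round(delta(s,P,Rt),4),'F',s['ft_force'].round(1),'w',s['width'].round(4))
W=np.array([(x,y,0) for x,y in((-1,-22),(9,-22),(9,22),(-1,22))]+[(x,y,128) for x,y in((-15,-15),(9,-15),(9,15),(-15,15))])/1e3
Rc=R.from_quat(s['eef_rot']).as_matrix(); M=np.stack([-Rc[:,2],Rc[:,0],-Rc[:,1]],1)
Wp=np.array(s['ee_pos'])+(W-[-.003,0,.084])@M.T
C=np.array([(a*x,b*y,z) for z in(.085,) for x,y in((.037,.047),(.032,.042)) for a,b in((1,1),(1,-1),(-1,-1),(-1,1))])
Cp=base(C,CAD['x'],CAD['y'],CAD['yaw'])
out=[]
for n in sys.argv[5:]:
    c=r.camera(n); I=c['image'][:,:,::-1].copy()
    if n=='wrist':
        T=np.eye(4);T[:3,:3]=Rc;T[:3,3]=s['ee_pos'];T=T@c['hand_eye']
    else: T=c['world_from_camera']
    cv2.imwrite(f'pics/{n}{t}.png',I)
    a=proj(Cp,c['intrinsics'],T);b=proj(Wp,c['intrinsics'],T)
    f=4
    if n=='wrist': r0,c0,hh,ww,f=120,150,150,200,4
    elif n=='side': r0,c0,hh,ww=215,220,145,110
    else: r0,c0,hh,ww=80,160,120,120
    z=cv2.resize(I[r0:r0+hh,c0:c0+ww],None,fx=f,fy=f,interpolation=cv2.INTER_CUBIC)
    cv2.imwrite(f'pics/{n}{t}r.png',z.copy())
    q=lambda v:np.round((v-[c0,r0]+.5)*f-.5).astype(np.int32)
    for k in (a[:4],a[4:]): cv2.polylines(z,[q(k)],True,(0,255,0),1)
    for k in (b[:4],b[4:]): cv2.polylines(z,[q(k)],True,(0,0,255),1)
    cv2.imwrite(f'pics/{n}{t}z.png',z)
E
python3 look.py 8 .015 5 .14 side scene wrist
```

```text
Traceback (most recent call last):
  File "look.py", line 5, in <module>
    s=r.read_state(); P,Rt=cadpose(*map(float,sys.argv[2:5])); print(round(s['time'],2),'delta',np.round(delta(s,P,Rt),4),'F',s['ft_force'].round(1),'w',s['width'].round(4))
                                                                                                                                                         ^^^^^^^^^^^^^^^^
AttributeError: 'float' object has no attribute 'round'
```

```bash
sed -i "s/s\['width'\].round(4)/round(s['width'],4)/" look.py; python3 look.py 8 .015 5 .14 side scene wrist
```

```text
17.4 delta [ 0.0003 -0.0002  0.0004  0.0576  0.117  -0.1176] F [-1.4  0.  -0.5] w 0.0297
```

View pics/side8z.png

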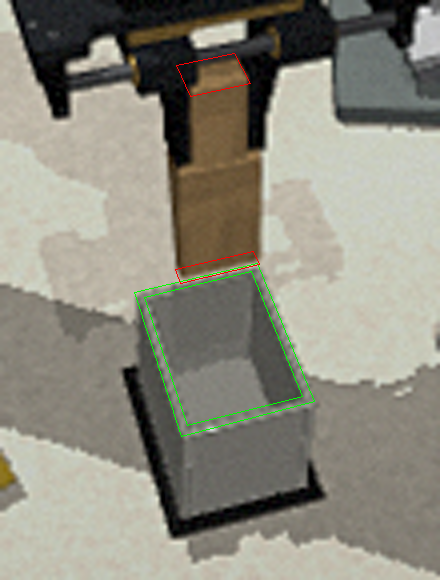

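View pics/scene8z.png

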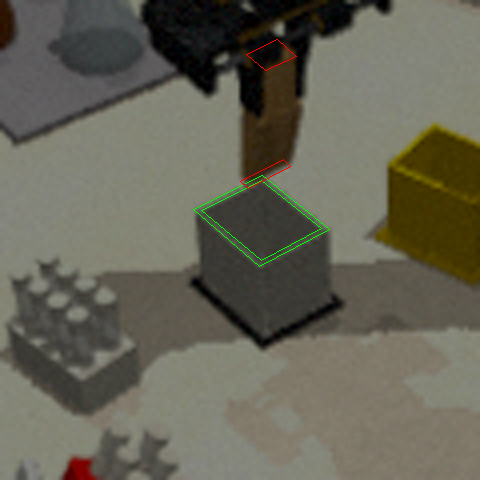

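View pics/wrist8z.png

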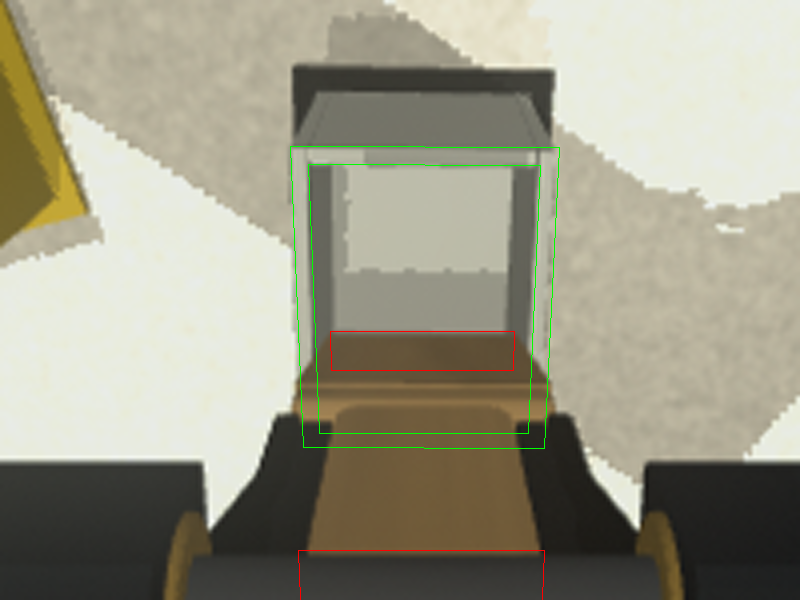

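>>> arm_command --deltas '[0,0.02,0.0017,0,0,0,0,0.04,0.0035,0,0,0,0,0.06,0.0052,0,0,0,0,0.08,0.007,0,0,0,0,0.1,0.0087,0,0,0,0,0.115,0.01,0,0,0,0,0.12,0.0105,0,0,0,0,0.12,0.0105,0,0,0]'

```text
time: 18.55
ee_pos: [0.427, -0.2863, 0.1041]
eef_rot: [0.735, 0.057, -0.052, -0.673]
ft_force: [0.2, -1.1, -1.0]
width: 0.0299
```

```bash
python3 look.py 9 .015 5 .008 side wrist
```

```text
18.55 delta [-0.0014  0.0127  0.0004  0.0268  0.3164  0.0613] F [ 0.2 -1.1 -1. ] w 0.0299
```

View pics/side9z.png

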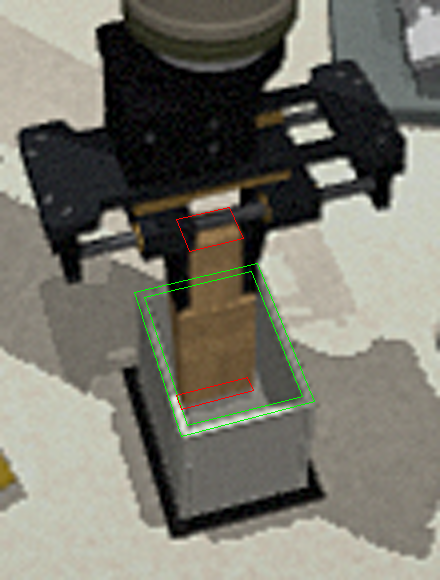

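View pics/wrist9z.png

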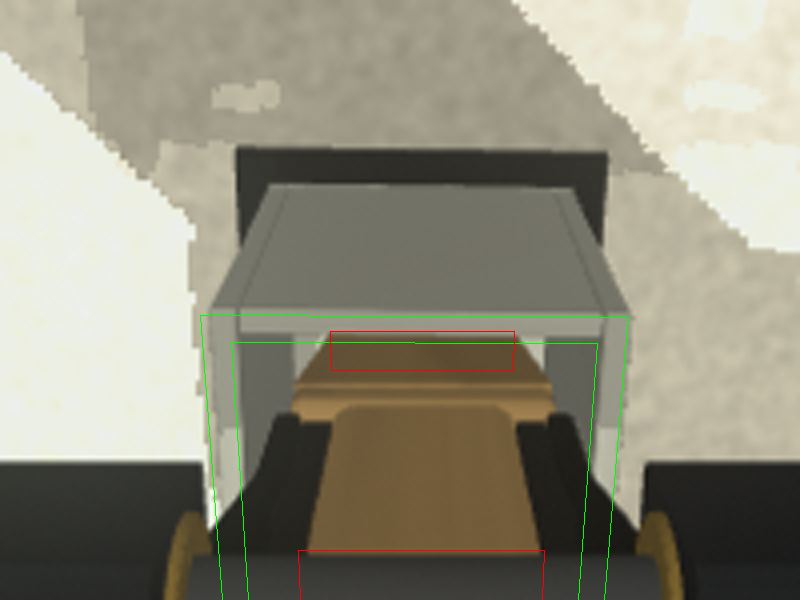

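>>> arm_command --deltas '[-0.001,0.003,0.0003,0,0,0,-0.001,0.006,0.0005,0,0,0,-0.001,0.008,0.0007,0,0,0,-0.001,0.008,0.0007,0,0,0]'

```text
time: 19.15
ee_pos: [0.4257, -0.2865, 0.0957]
eef_rot: [0.735, 0.057, -0.052, -0.673]
ft_force: [0.4, -0.3, -1.0]
width: 0.0297
```

>>> arm_command --deltas '[0,0.001,0,0,0,0,0,0.002,0.0002,0,0,0,0,0.002,0.0002,0,0,0]'

```text
time: 19.52
ee_pos: [0.4258, -0.2865, 0.0938]
eef_rot: [0.735, 0.057, -0.052, -0.673]
ft_force: [-1.1, 0.2, -1.3]
width: 0.0298
```

>>> arm_command --deltas '[0,0.001,0,0,0,0,0,0.0015,0.0001,0,0,0,0,0.0015,0.0001,0,0,0]'

```text
time: 19.9
ee_pos: [0.4258, -0.2865, 0.0923]
eef_rot: [0.735, 0.057, -0.052, -0.673]
ft_force: [0.5, 0.1, -1.1]
width: 0.0301
```

>>> arm_command --deltas '[0,0.0005,0,0,0,0,0,0.001,0.0001,0,0,0,0,0.001,0.0001,0,0,0]'

```text
time: 20.27
ee_pos: [0.4258, -0.2865, 0.0913]
eef_rot: [0.735, 0.057, -0.052, -0.673]
ft_force: [0.1, -0.7, -1.2]
width: 0.0301
```

>>> arm_command --deltas '[0,0.0005,0,0,0,0,0,0.001,0.0001,0,0,0,0,0.001,0.0001,0,0,0]'

```text
time: 20.65
ee_pos: [0.4258, -0.2865, 0.0903]
eef_rot: [0.735, 0.057, -0.052, -0.673]
ft_force: [0.0, -0.4, -0.9]
width: 0.0296
```

>>> arm_command --deltas '[0,0.0005,0,0,0,0,0,0.001,0.0001,0,0,0,0,0.001,0.0001,0,0,0]'

```text
time: 21.02
ee_pos: [0.4258, -0.2865, 0.0893]
eef_rot: [0.735, 0.057, -0.052, -0.673]
ft_force: [-0.0, 0.4, -1.5]
width: 0.0301
```

>>> arm_command --deltas '[0,0.0005,0,0,0,0,0,0.001,0.0001,0,0,0,0,0.001,0.0001,0,0,0]'

```text
time: 21.4
ee_pos: [0.4258, -0.2865, 0.0883]
eef_rot: [0.735, 0.057, -0.052, -0.673]
ft_force: [0.0, 0.8, -1.9]
width: 0.03
```

```bash
python3 look.py 10 .015 5 .005 side scene
```

```text
21.4 delta [-2.000e-04 -1.000e-04 -7.000e-04  1.990e-02  2.936e-01  5.060e-02] F [ 0.   0.8 -1.9] w 0.03
```

View pics/side10r.png

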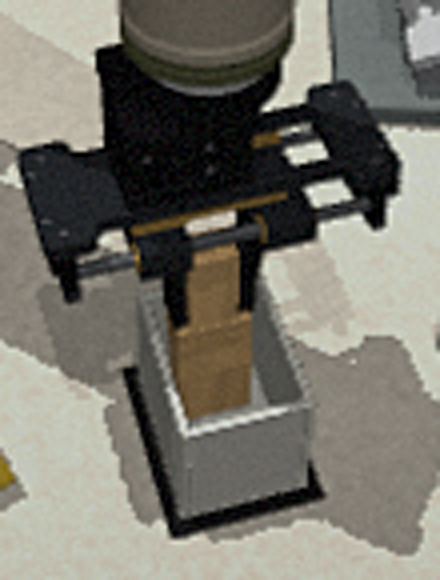

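View pics/scene10r.png

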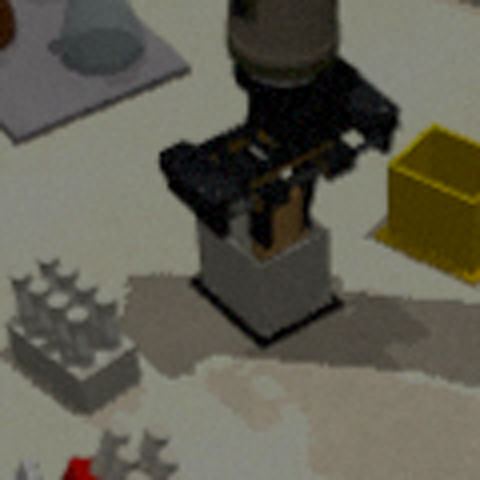

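>>> arm_command --deltas '[0,0.0005,0,0,0,0,0,0.001,0.0001,0,0,0,0,0.001,0.0001,0,0,0]'

```text
time: 21.88
ee_pos: [0.4258, -0.2865, 0.0873]
eef_rot: [0.735, 0.057, -0.052, -0.673]
ft_force: [-0.3, -0.8, -1.1]
width: 0.0296
```

>>> arm_command --deltas '[0,0.0005,0,0,0,0,0,0.0008,0.0001,0,0,0,0,0.0008,0.0001,0,0,0]'

```text
time: 22.25
ee_pos: [0.4258, -0.2864, 0.0865]
eef_rot: [0.735, 0.057, -0.052, -0.673]
ft_force: [0.5, -0.5, -1.5]
width: 0.0294
```

>>> arm_command --deltas '[0,0.0005,0,0,0,0,0,0.001,0.0001,0,0,0,0,0.001,0.0001,0,0,0]'

```text
time: 22.62
ee_pos: [0.4258, -0.2864, 0.0855]
eef_rot: [0.735, 0.057, -0.052, -0.673]
ft_force: [0.6, 0.6, -1.9]
width: 0.0298
```

>>> arm_command --deltas '[0,0.0005,0,0,0,0,0,0.001,0.0001,0,0,0,0,0.001,0.0001,0,0,0]'

```text
time: 23.0
ee_pos: [0.4258, -0.2864, 0.0845]
eef_rot: [0.735, 0.057, -0.052, -0.673]
ft_force: [-0.0, 0.1, -0.8]
width: 0.0295
```

```bash
python3 look.py 11 .015 5 .005 wrist side
```

```text
23.0 delta [-2.00e-04 -3.80e-03 -1.10e-03  1.63e-02  2.95e-01  4.95e-02] F [-0.   0.1 -0.8] w 0.0295
```

View pics/wrist11z.png

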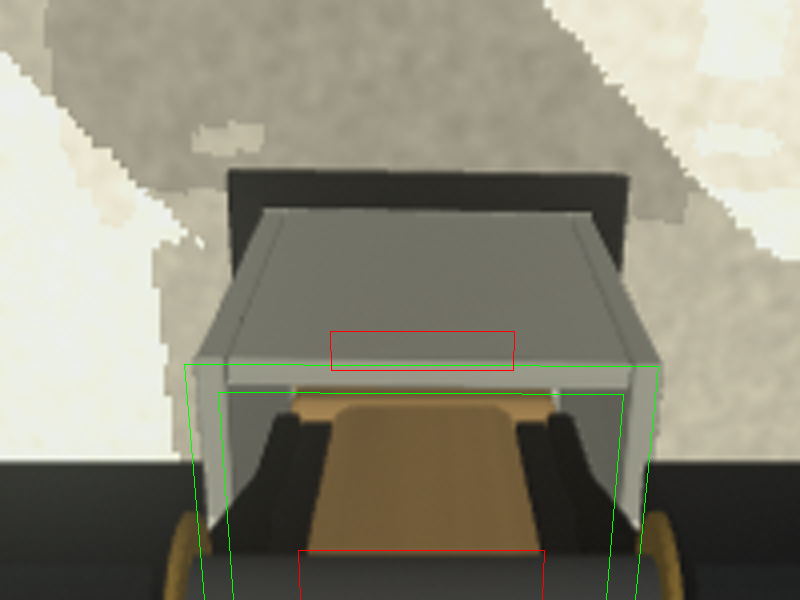

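View pics/side11r.png

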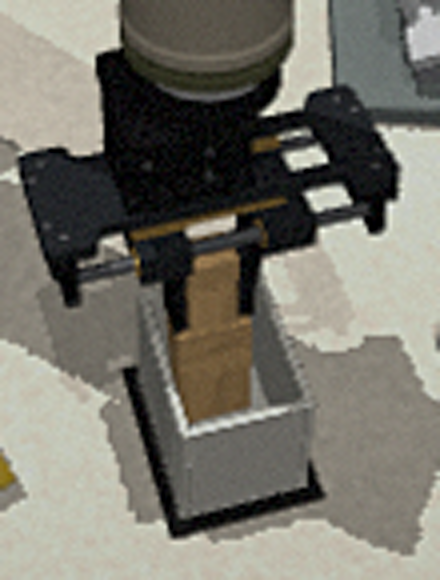

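>>> arm_command --deltas '[0,0.0005,0,0,0,0,0,0.001,0.0001,0,0,0,0,0.001,0.0001,0,0,0]'

```text
time: 23.48
ee_pos: [0.426, -0.2866, 0.084]
eef_rot: [0.735, 0.057, -0.052, -0.674]
ft_force: [-2.5, 2.0, 6.8]
width: 0.0294
```

>>> arm_command --deltas '[0,0.0005,0,0,0,0,0,0.001,0.0001,0,0,0,0,0.001,0.0001,0,0,0]'

```text
time: 23.85
ee_pos: [0.4261, -0.2867, 0.0838]
eef_rot: [0.735, 0.057, -0.052, -0.674]
ft_force: [-7.1, 5.5, 21.3]
width: 0.0299
```

>>> arm_command --deltas '[0,-0.001,-0.0001,0,0,0,0,-0.0014,-0.0001,0,0,0,0,-0.0014,-0.0001,0,0,0]'

```text
time: 24.22
ee_pos: [0.4259, -0.2865, 0.0841]
eef_rot: [0.735, 0.057, -0.052, -0.673]
ft_force: [-0.7, 0.8, 4.2]
width: 0.0295
```

```bash
python3 look.py 12 .015 5 .005 wrist side scene
```

```text
24.23 delta [-0.0003 -0.0043 -0.001   0.0296  0.2929  0.071 ] F [-0.7  0.8  4.2] w 0.0295
```

View pics/wrist12.png

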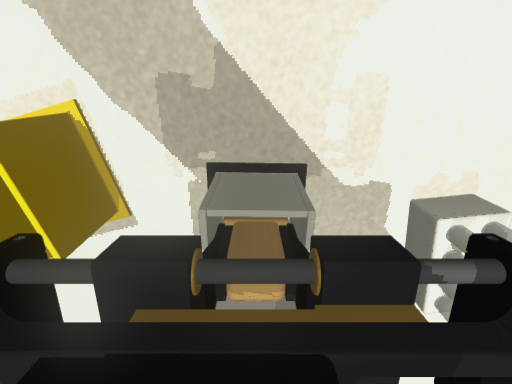

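View pics/scene12r.png

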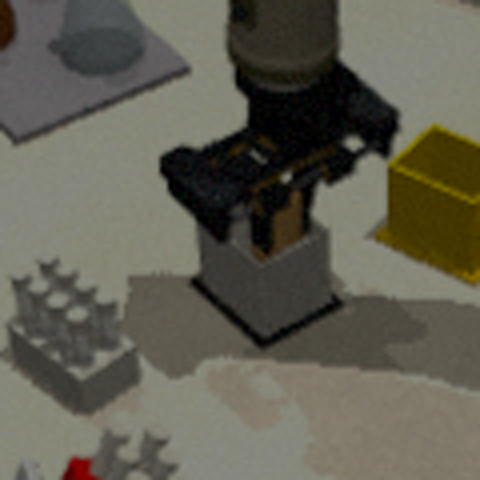

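View pics/side12r.png

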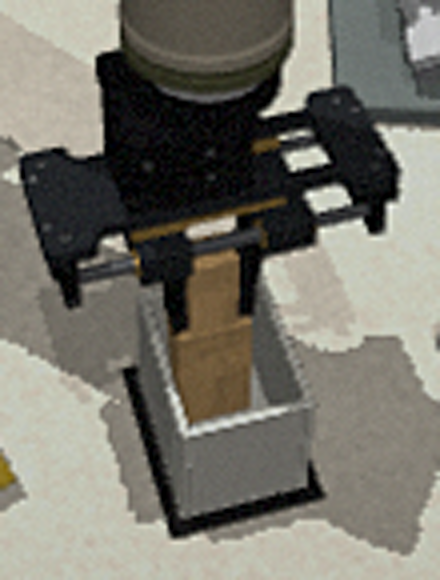

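>>> arm_command --deltas '[0,-0.0003,0,0,0,0,0,-0.0003,0,0,0,0]' --grip_force 8

```text
time: 24.62
ee_pos: [0.4259, -0.2864, 0.0842]
eef_rot: [0.735, 0.057, -0.052, -0.673]
ft_force: [-0.5, -1.2, -0.8]
width: 0.0298
```

>>> arm_command --deltas '[0,0,0,0,0,0,0,0,0,0,0,0,0,0,0,0,0,0,0,0,0,0,0,0]' --hand 0.44

```text
time: 25.12
ee_pos: [0.4258, -0.2863, 0.0842]
eef_rot: [0.735, 0.057, -0.052, -0.673]
ft_force: [0.3, -0.6, 0.1]
width: 0.038
```

```bash
python3 look.py 13 .015 5 .005 wrist side
```

```text
25.12 delta [-2.000e-04 -4.100e-03 -1.200e-03  1.960e-02  2.967e-01  5.240e-02] F [ 0.3 -0.6  0.1] w 0.038
```

View pics/wrist13r.png

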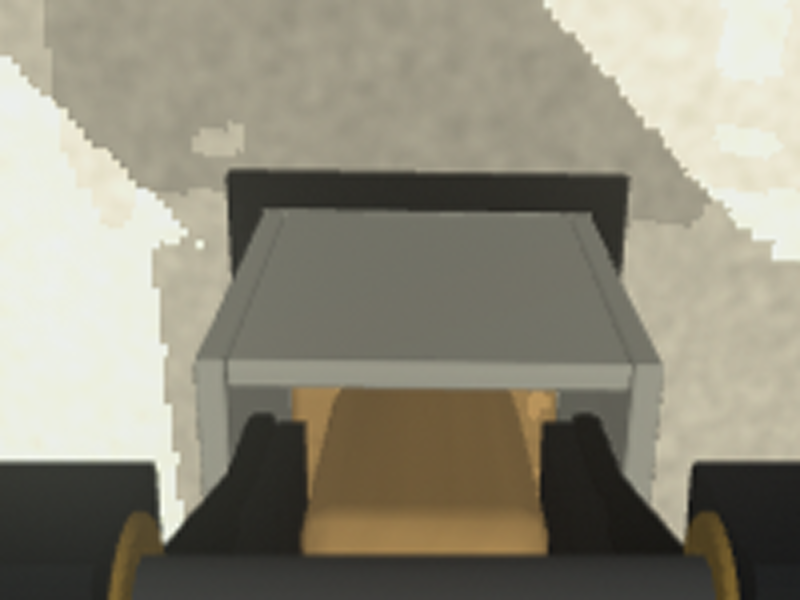

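View pics/side13r.png

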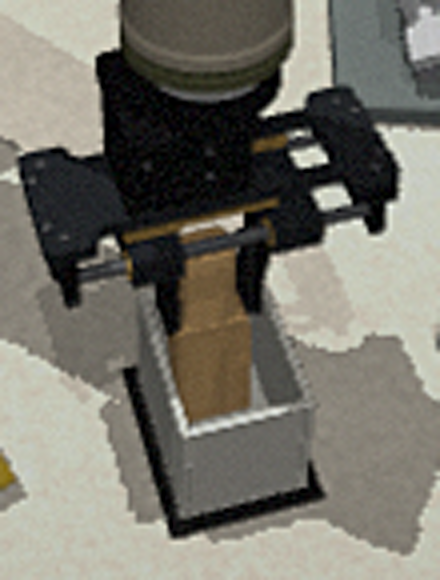

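>>> arm_command --deltas '[0,-0.005,0,0,0,0,0,-0.012,0,0,0,0,0,-0.022,0,0,0,0,0,-0.035,0,0,0,0,0,-0.05,0,0,0,0,0,-0.075,0,0,0,0,0,-0.105,0,0,0,0,0,-0.14,0,0,0,0]'

```text
time: 26.22
ee_pos: [0.4235, -0.2743, 0.2252]
eef_rot: [0.735, 0.057, -0.052, -0.674]
ft_force: [0.9, -0.5, 1.1]
width: 0.0383
```

>>> arm_command --deltas '[0,-0.04,0.03,0,0,0,0,-0.06,0.08,0,0,0,0,-0.06,0.12,0,0,0,0,-0.06,0.12,0,0,0]'

```text
time: 26.72
ee_pos: [0.4046, -0.1487, 0.2737]
eef_rot: [0.735, 0.059, -0.053, -0.674]
ft_force: [0.7, -0.9, -0.1]
width: 0.0384
```

```bash
python3 look.py 14 .015 5 .005 scene side
```

```text
26.73 delta [-0.0013  0.1968 -0.1234 -0.0067  0.5207  0.1604] F [ 0.7 -0.9 -0.1] w 0.0384
```

View pics/side14.png

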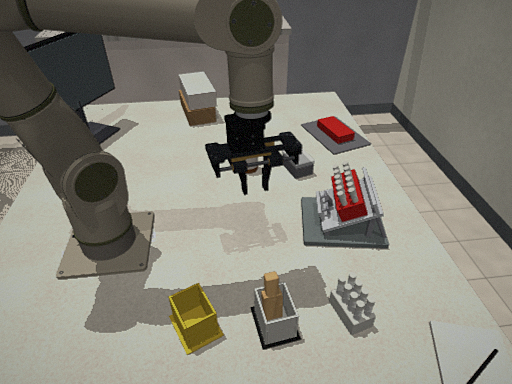

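View pics/scene14.png

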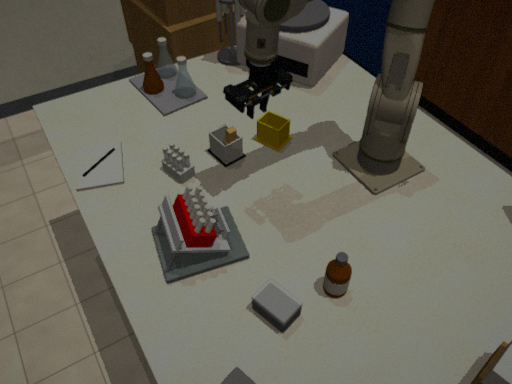

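View pics/side14r.png

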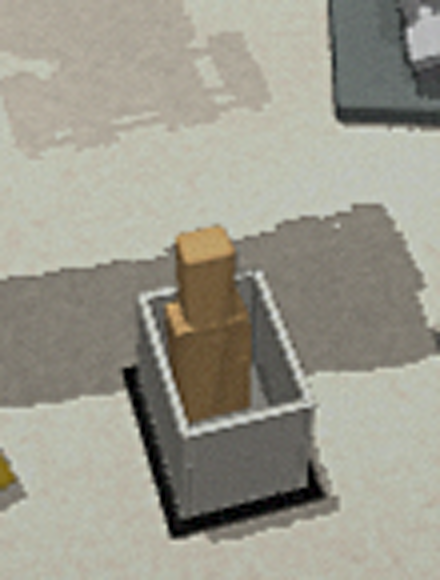

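Run:
```python
from bench import r
from h import *
a=cv2.imread('pics/scene0.png',0).astype(np.float32);b=cv2.imread('pics/scene14.png',0).astype(np.float32)
for n,(r0,r1,c0,c1) in dict(rack=(195,250,150,210),small=(143,183,160,197),tip=(280,330,248,305),bottle=(250,300,320,355),yellow=(110,150,255,292)).items():
    print(n,cv2.phaseCorrelate(a[r0:r1,c0:c1].copy(),b[r0:r1,c0:c1].copy()))
r.close_job()
```

```text
rack ((0.013608160573788552, -0.03383116441089484), 0.9888708046409819)
small ((0.16903631183457435, 0.07707256228074044), 1.0082272052764893)
tip ((0.03764904818671155, -0.0456168566530728), 0.9882014201482137)
bottle ((0.02072274873518154, 0.0004551531600718306), 1.0085349877675374)
yellow ((0.23509134544375954, 0.07959765155580456), 0.6956255000829696)
the job is handed in; nothing more can be done
```

The wedge is out of the cradle and standing point down in the white caddy, leaning on its inner wall. I handed the job in at about 27 s of the 72 s allowed.

- **Rocking:** I gripped the handle and rocked it about 10° each way, left first. There were seven swings, each drawing it out about 1 to 3 mm, for roughly 15 mm in all. I then brought it upright, eased it to about 19 mm and drew it straight out. The wrist force read at the end of each swing was under about 7 N, and pictures taken after three of the swings showed no lift of the cradle.
- **Placing:** I lowered the wedge in small steps until it touched the caddy floor. The last two steps pressed harder than intended, reaching about 21 N. I backed off until almost no force was left before opening the fingers and lifting clear.
- **Last checks:** The final pictures show the wedge inside the white caddy and the gripper well away. Comparing the scene camera's first and last images, the red rack, small rack, tip box, bottle and yellow caddy are all within 0.25 pixel. The yellow caddy's match was the weakest (0.70), perhaps because the arm's shadow falls there.
- **One disagreement:** The wedge touched the floor about 4 mm lower than my calculation predicted, probably from calibration or where I gripped the handle. The fingertips were about 1 mm below the rim when I let go, so I opened them only 4 mm a side to clear the walls.

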